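# Stand the tipped sample bottles back in their rack

## Robot

A 6-joint arm with a two-finger parallel gripper is mounted at the origin on the work surface. World frame = base frame: x ahead of the robot, y to its left, z up, the work surface at z = 0. Lengths are in m, angles in degrees, forces in N, time in s.
With the tool pointing down it reaches from about 0.4 to 0.825 m from the base axis. Payload 7 kg.
Tool frame: the origin (TCP) lies midway between the tips of the shut fingers; the grasp point (between the pads) lies ctrl.grasp_offset behind it (ctrl.grasp_offset is the distance from the TCP to the grasp point, in m); z points along the fingers, y is the line along which they close (so a half turn about z gives the same grasp; the last joint's range is limited). The gripper opens to 88 mm and grips with 3 to 60 N. Pads are 19 mm wide; open, the fingers measure 130 mm over their backs; the gripper's body (78 mm by 193 mm) begins 47 mm behind the grasp point.
Start: joints at [81.308, 20.546, 0.682, 0, -70.136, -16.507], TCP at [0.287, 0.611, 0.205] pointing down, gripper open.
Joint ranges: [-176.03, 176.03], [-82.01, 121.73], [-58.28, 71.71], [-173.87, 95.51], [-174.79, -0.11], [-173.66, 173.66]. Speed limits (degrees/s): [136.94, 136.94, 172.46, 180, 180, 180].

## Interface

Orientations are given as [roll, pitch, yaw] about the fixed x, y, z axes, in that order (R = Rz(yaw) Ry(pitch) Rx(roll)).
In Python, from plant import ctrl gives the robot as it stands. The module is installed in compiled form; this text tells all that it offers.
- The arm moves only by the tool send_rows, never from a script. Its argument "increments" is a list that holds one entry, the list of rows, each a list of 4 numbers: the shift along the world's x, y, z normalised to -1 to 1, where 1 is 0.2 m, then the turn about the world's z normalised to -1 to 1, where 1 is 1.5 rad. In form: [[[x, y, z, roll], ...]]. A call has 1 to 12 rows; each row is the pose to reach, as a shift and turn from the pose commanded when the call began; what a row does not reach only later rows make up. A row lasts 1/8 s, in which the tool goes at most 62.5 mm and 10.7 degrees, less where a joint would pass 70% of its speed; a pose out of reach is approached as far as the arm can. A call with a number of a shift or a turn outside -1 to 1 is refused whole. A call with a gripper value outside its range is refused whole. "jaw" is the opening, from 0 (shut) to 1 (fully open), set as the call begins (left out, the last holds). The fingers move at their own pace and stop on an object; the grip force is fixed at half the most. Time passes only in rows, so rows that repeat a pose let the fingers close. It gives the time, the measured TCP pose, the force, the opening and the grip force at its end, in the units of the state.
- ctrl.get_obs(): the state, without advancing time (a new reading comes with each control period).
- ctrl.snapshot(name): name is "scene" or "top" or "wrist"; returns the picture (420x560x3 uint8, red, green, blue); there is no depth.
- ctrl.calibration(name): a dict with "mtx" (3x3 intrinsics, pixels), "k1" (the pictures are not rectified: a ray, as slopes to the right and down, at radius r is drawn at 1 + k1 r^2 times it, then the intrinsics apply), "eye" and "attitude" of the camera in the world. Camera axes: x right, y up, looking along -z (the intrinsics and any distortion apply to the point x, -y, -z); pixel columns grow to the right and rows downward; lengths in m; the calibration is good to about 2 mm. A picture is of the moment at which its call begins: read the wrist's pose just before it. calibration takes no time and is no camera call; for the wrist camera it gives the pose at the moment of the call.
- ctrl.close_job(): hands the job in; it is judged then, once.
Trained networks look in the newest picture that a camera, given by its name, has taken for a name from the list of things; names that differ only in an ending like _2 or _b are one class to them, and where a whole thing is asked for, a point or a joint stands for the part that bears it (a point fixed in the world has none). Each returns a list of dicts, best first, with "conf" (0 to 1); they miss things now and then, are a little off and sometimes report something else, mostly with a low value. They report only what shows in the picture. A call takes as long as a camera call. They do not tell look-alikes from the thing itself.
- ctrl.trace(thing, camera): "mask" (420x560 bool, what is visible of it) and "bbox" ([left, top, right, bottom] in pixels, round what is visible of it).
- ctrl.spot_point(thing, camera): "pixel" ([row, column] in pixels: a listed point, or the origin of a listed thing).
The state is a dict: "clock": time; "joint_pos": joint angles; "qvel": joint speeds; "tau": joint torques, N m; "tool_pos": TCP position; "orientation": TCP orientation; "force": force on the tool from outside, world axes, zero at the start; "moment": the same for the moment, N m; "opening": finger opening in m; "gripper_force": force on a finger pad.
Only numpy, scipy, OpenCV 4.12 (cv2) and the standard library are available. Lean on these libraries where they do the work, as an engineer would, in place of code of your own. Each camera call takes 0.05 s, during which the arm holds its last target. There are 200 camera calls.

## Task

Two bottles of the row on the sampling desk have gone over: the green one is tipped forward over the rack's front rail, and the purple-capped one lies on the desk in front of it. Stand the green one upright in the gap it leans from and stand the purple-capped one upright on the yellow sticky note in the rack. Set them down rather than dropping them, keep the other bottles of the row standing in their places, and leave the other things on the desk where they are.

Things in the scene. Friction and masses are not known exactly. Their poses are not given: they have to be found in the camera images.
- rack: Fixed steel bottle rack, open above: one lane 430 mm long (y), 106 mm deep (x). Origin on the desk under the lane's middle; x points to the back. Floor top 4 mm above the desk; back strip with inner face at x = +56 mm and end plates, 60 mm high. Five places 80 mm apart, at y = -160 to +160 mm and x about +25 mm: three standing bottles, the leaning one and the note.
- rack_rail (a point): Middle of the rack's upper front rail (a fixed round bar 8 mm thick along the rack's y, at x = -50 mm), on its axis, 56 mm above the desk. A like rail runs below it, 22 mm above the desk.
- bottle_green: Teal, green cap, 0.11-0.23 kg. Square plastic bottle 125 mm tall: body 48 x 48 mm to 88 mm, shoulder 40 mm square to 96 mm, round cap 34 mm across from 99 mm to the top. Origin: centre of underside; z: from foot to cap; x, y across the flats. It starts leaning 45 degrees, cap to the rack's -x: front foot edge on the rack floor, front face on the upper rail, cap in front of the rail.
- bottle_purple: Cream, purple cap, 0.11-0.23 kg. Square plastic bottle 125 mm tall: body 48 x 48 mm to 88 mm, shoulder 40 mm square to 96 mm, round cap 34 mm across from 99 mm to the top. Origin: centre of underside; z: from foot to cap; x, y across the flats. It starts lying on a flat side on the desk before the rack, axis 24 mm up, cap to +y within about 22 degrees.
- note: Yellow sticky note, 51 x 51 mm, paper-thin, stuck flat on the rack's floor at the vacant place. Origin: its centre, on the rack's floor.
- row_bottle1: Standing neighbour in the rack, white with a white cap and blue stripe, 0.16 kg. Square plastic bottle 125 mm tall: body 48 x 48 mm to 88 mm, shoulder 40 mm square to 96 mm, round cap 34 mm across from 99 mm to the top. Origin: centre of underside; z: from foot to cap; x, y across the flats.
- row_bottle2: Standing neighbour in the rack, white with a white cap and blue stripe, 0.16 kg. Square plastic bottle 125 mm tall: body 48 x 48 mm to 88 mm, shoulder 40 mm square to 96 mm, round cap 34 mm across from 99 mm to the top. Origin: centre of underside; z: from foot to cap; x, y across the flats.
- row_bottle3: Standing neighbour in the rack, white with a white cap and blue stripe, 0.16 kg. Square plastic bottle 125 mm tall: body 48 x 48 mm to 88 mm, shoulder 40 mm square to 96 mm, round cap 34 mm across from 99 mm to the top. Origin: centre of underside; z: from foot to cap; x, y across the flats.
- gel_pump: Bystander on the right of the desk: hand-gel pump bottle, 68 mm in diameter, 189 mm tall. Origin: centre of the underside.
- specimen_pot: Bystander at the front right: specimen pot with an orange lid, 64 mm in diameter, 68 mm tall. Origin: centre of the underside.
- note_pad: Bystander on the left: yellow note pad, 76 x 76 x 12 mm. Origin: centre of the underside.
- tape_roll: Bystander on the left: blue roll of tape lying flat, 74 mm in diameter, 19 mm tall. Origin: centre of the underside.
Mind the look-alikes: they are no part of the job. Leave any pink look-alike of the bottle_purple alone. What is shaped like the row_bottle1 but pink is not meant.

How it is judged:
By the outcome, as a careful person would: the job done as asked, in the order asked, and still so for the second after the job is handed in, with the robot touching nothing.
It also fails if it takes over 64 s, if anything falls off the work surface, if the arm or the gripper's body presses on something with over 40 N, if the wrist force passes 120 N, or if a joint passes its speed limit or range.

## Working session

There is one attempt and no reset: what is moved stays moved. The work goes in short steps, Python scripts to look and compute and a tool call to move; the robot and the scene stay as the last step left them, time stands still between calls to the robot, and variables do not carry over. Pictures are saved under pics/ and viewed, at most 10 in all, crops included, and the job is handed in when it is done.

Besides the shell and the picture viewer there is one more tool, called after "Call:" as name([rows], argument=value, ...), one row to a line, values as JSON. send_rows: Moves the arm, as the interface text tells. Its arguments: {"type":"object","properties":{"increments":{"type":"array"},"jaw":{"type":"number"}},"required":["increments"]}

```bash
mkdir -p pics; cat > h.py <<'E'
import numpy as np, cv2
from plant import ctrl
def ray(cal,rc):
    M=np.array(cal["mtx"],float); k=np.array([cal["k1"],0,0,0],float)
    p=cv2.undistortPoints(np.array([[[rc[1],rc[0]]]],float),M,k)[0,0]
    A=np.array(cal["attitude"],float)
    if A.shape!=(3,3):
        r,p_,y=np.radians(A); 
        from scipy.spatial.transform import Rotation as R
        A=R.from_euler('xyz',A,degrees=True).as_matrix()
    d=A@np.array([p[0],-p[1],-1.]); return np.array(cal["eye"],float),d/np.linalg.norm(d)
def tri(rs):
    S=np.zeros((3,3));b=np.zeros(3)
    for e,d in rs:
        P=np.eye(3)-np.outer(d,d);S+=P;b+=P@e
    return np.linalg.solve(S,b)
def onz(r,z): e,d=r; return e+d*(z-e[2])/d[2]
E
python3 - <<'E'
from h import *
print(ctrl.get_obs()); print(ctrl.grasp_offset)
cal={}
for c in("scene","top"):
    im=ctrl.snapshot(c); cv2.imwrite(f"pics/{c}0.png",im[:,:,::-1]); cal[c]=ctrl.calibration(c); print(c,cal[c])
for t in["rack_rail","note","bottle_green","bottle_purple","row_bottle1","rack","gel_pump","specimen_pot"]:
    R=[]
    for c in("scene","top"):
        o=ctrl.spot_point(t,c); print(t,c,[(np.round(x["pixel"]).tolist(),round(x["conf"],2),np.round(onz(ray(cal[c],x["pixel"]),.004),3).tolist()) for x in o[:5]])
        if o:R.append(ray(cal[c],o[0]["pixel"]))
    if len(R)==2: print("  tri",tri(R).round(3))
E
```

```text
{'clock': 0.0, 'joint_pos': array([ 8.13104394e+01,  2.05913045e+01,  6.34137785e-01, -2.00594514e-02,
       -7.01343375e+01, -1.65061820e+01]), 'qvel': array([-0.01227651, -0.07973922,  0.02565076,  0.00178929,  0.0696554 ,
       -0.01727125]), 'tau': array([ 1.22465586e-03, -5.82714951e+01,  2.93045801e+01,  6.99667364e+00,
        6.97305237e-03, -1.60160885e-04]), 'tool_pos': array([0.28716955, 0.61030131, 0.20432713]), 'orientation': array([ 1.79906909e+02, -7.92054720e-03, -2.52025677e+01]), 'force': array([ 0.42562254, -0.37029999, -0.24803507]), 'moment': array([-0.00402684,  0.01292618,  0.02991041]), 'gripper_force': 0.0, 'opening': 0.08731691833183382}
0.0188
scene {'mtx': array([[420.43861859,   0.        , 279.55979252],
       [  0.        , 420.43861859, 204.78748162],
       [  0.        ,   0.        ,   1.        ]]), 'k1': -0.03997102908833682, 'eye': array([ 1.22608963, -0.1547902 ,  0.66710382]), 'attitude': array([51.68129455, -0.26241556, 80.23262955])}
top {'mtx': array([[461.48938897,   0.        , 280.58433845],
       [  0.        , 461.48938897, 205.7561
[... 1465 characters left out ...]
 [0.648, -0.109, 0.004]), ([144.0, 184.0], 0.73, [0.676, 0.218, 0.004]), ([222.0, 184.0], 0.59, [0.493, 0.218, 0.004]), ([150.0, 220.0], 0.58, [0.658, 0.132, 0.004])]
  tri [ 0.681 -0.006  0.085]
rack scene [([269.0, 324.0], 0.93, [0.634, 0.047, 0.004])]
rack top [([161.0, 254.0], 0.97, [0.631, 0.053, 0.004])]
  tri [0.631 0.051 0.   ]
gel_pump scene [([270.0, 104.0], 0.7, [0.559, -0.417, 0.004])]
gel_pump top [([187.0, 455.0], 0.75, [0.555, -0.418, 0.004])]
  tri [ 0.556 -0.418  0.001]
specimen_pot scene [([230.0, 175.0], 0.83, [0.452, -0.27, 0.004])]
specimen_pot top [([230.0, 393.0], 0.83, [0.46, -0.265, 0.004]), ([153.0, 321.0], 0.64, [0.645, -0.103, 0.004])]
  tri [ 0.46  -0.266  0.01 ]
```

View pics/scene0.png

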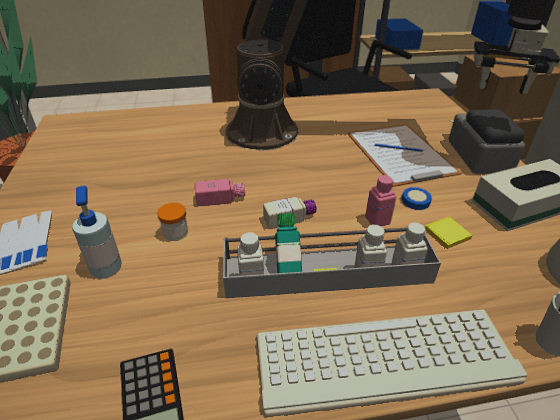

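View pics/top0.png

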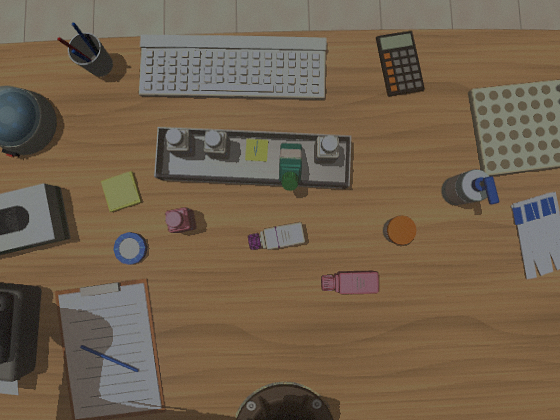

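The look-alikes of the bottle are: the cream/purple one lying at top-view (275,237), the pink one lying at (350,282) and the pink one standing at (178,220). The cream one with the purple cap in front of the rack fits the description. The green one leans at (290,165) and the note is at (256,150). I'll raise the tool and move it over the rack.

Call:
send_rows([
  [[0.4, -0.5, 0.7, -0.4], [0.8, -1, 0.7, -0.76], [0.8, -1, 0.7, -0.76], [0.8, -1, 0.7, -0.76], [0.8, -1, 0.7, -0.76], [0.8, -1, 0.7, -0.76], [0.8, -1, 0.7, -0.76]],
])

```text
clock: 1.78
tool_pos: [0.4477, 0.4103, 0.3455]
orientation: [-180.0, 0.0, -90.5]
force: [0.9, 0.4, 0.2]
opening: 0.0878
gripper_force: 0.0
```

Call:
send_rows([
  [[0.1, -1, 0, 0], [0.1, -1, 0, 0], [0.1, -1, 0, 0], [0.1, -1, 0, 0]],
])

```text
clock: 2.28
tool_pos: [0.4671, 0.2084, 0.3458]
orientation: [-180.0, 0.0, -90.3]
force: [-0.3, -0.1, 0.4]
opening: 0.0874
gripper_force: 0.0
```

Call:
send_rows([
  [[0.2, -1, 0, 0], [0.2, -1, 0, 0], [0.2, -1, 0, 0], [0.2, -1, 0, 0], [0.2, -1, 0, 0]],
])

```text
clock: 2.9
tool_pos: [0.5076, 0.0106, 0.3448]
orientation: [180.0, -0.0, -90.5]
force: [-0.1, 1.0, 0.6]
opening: 0.0879
gripper_force: 0.0
```

```bash
python3 - <<'E'
from h import *
o=ctrl.get_obs(); print(o["clock"],o["tool_pos"],o["orientation"],o["joint_pos"])
cw=ctrl.calibration("wrist"); im=ctrl.snapshot("wrist"); cv2.imwrite("pics/w1.png",im[:,:,::-1]); print(cw)
it=cv2.imread("pics/top0.png"); cv2.imwrite("pics/crop.png",cv2.resize(it[120:310,140:440],None,fx=2.5,fy=2.5,interpolation=cv2.INTER_CUBIC))
E
```

```text
2.9 [0.50761202 0.01061058 0.34478335] [ 1.79954664e+02 -6.93668050e-03 -9.04695550e+01] [ 2.33826088e+01  9.77352762e-01 -5.97900575e+00 -1.20765506e-02
 -8.30879109e+01 -2.38507085e+01]
{'mtx': array([[354.43313671,   0.        , 281.28650475],
       [  0.        , 354.43313671, 212.45129345],
       [  0.        ,   0.        ,   1.        ]]), 'k1': -0.045825020973185644, 'eye': array([ 0.50737462, -0.06819728,  0.52242956]), 'attitude': array([-1.67728480e+01, -9.70602305e-02,  1.79610695e+02])}
```

View pics/w1.png

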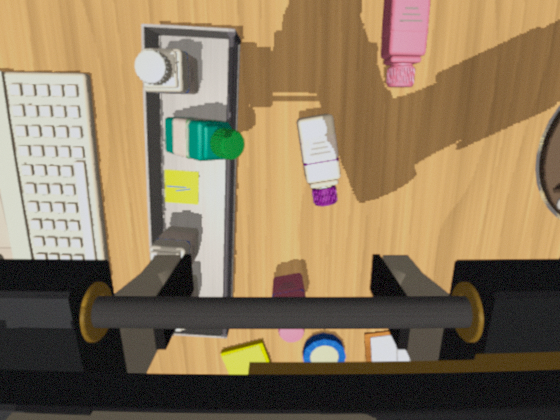

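View pics/crop.png

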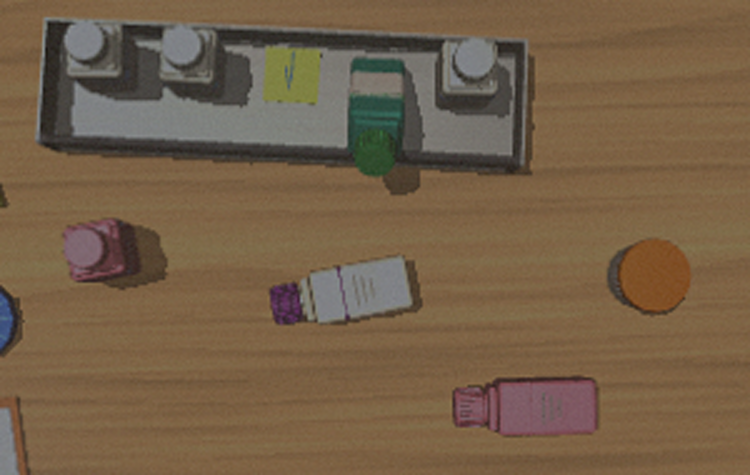

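```bash
python3 - <<'E'
from h import *
ct=ctrl.calibration("top"); cw=ctrl.calibration("wrist"); cs=ctrl.calibration("scene")
T=lambda u,v:(v/2.5+120,u/2.5+140)
for n,(u,v) in dict(fl=(40,143),fr=(525,170),bl=(45,20),br=(527,40)).items(): print(n,onz(ray(ct,T(u,v)),.06).round(4))
def col(im,lo,hi):
    h=cv2.cvtColor(im,cv2.COLOR_BGR2HSV); m=cv2.inRange(h,lo,hi); n,l,s,c=cv2.connectedComponentsWithStats(m); return m,[(s[i,4],c[i].round(1)) for i in np.argsort(-s[1:,4])[:3]+1]
ims={"top":cv2.imread("pics/top0.png"),"wrist":cv2.imread("pics/w1.png"),"scene":cv2.imread("pics/scene0.png")}
cal=dict(top=ct,wrist=cw,scene=cs)
for nm,lo,hi in(("pcap",(135,80,30),(160,255,255)),("gcap",(55,150,60),(72,255,255)),("note",(25,150,100),(33,255,255))):
    R=[]
    for c in ims:
        m,b=col(ims[c],lo,hi); print(nm,c,b)
for c in("top","wrist"):
  for t in("bottle_purple","bottle_green","rack"):
    o=ctrl.trace(t,c) 
    for x in o[:2]:
        p=np.argwhere(x["mask"])[:,::-1].astype(np.float32); r=cv2.minAreaRect(p); B=cv2.boxPoints(r)
        z={"bottle_purple":.048,"bottle_green":.06,"rack":.06}[t]
        print(t,c,x["conf"],B.round(1).tolist(),[onz(ray(cal[c],(q[1],q[0])),z)[:2].round(3).tolist() for q in B])
for t in("rack_rail","note","rack","row_bottle1","bottle_purple"):
  print(t,[(np.round(x["pixel"],1),round(x["conf"],2),onz(ray(cw,x["pixel"]),.06 if t=="rack_rail" else .024 if t=="bottle_purple" else .004)[:2].round(4)) for x in ctrl.spot_point(t,"wrist")[:3]])
E
```

```text
fl [0.5908 0.2687 0.06  ]
fr [ 0.5547 -0.1597  0.06  ]
bl [0.7015 0.2636 0.06  ]
br [ 0.671  -0.1662  0.06  ]
pcap top [(np.int32(128), array([253.8, 241.1])), (np.int32(2), array([275. , 227.5])), (np.int32(1), array([74., 49.]))]
pcap wrist [(np.int32(368), array([324.5, 196.1])), (np.int32(6), array([301.5, 289.5])), (np.int32(3), array([305., 164.]))]
pcap scene [(np.int32(128), array([310. , 206.5])), (np.int32(2), array([392.5, 205.5])), (np.int32(2), array([292. , 209.5]))]
gcap top []
gcap wrist [(np.int32(789), array([226.7, 143.4]))]
gcap scene [(np.int32(176), array([285.7, 219.3])), (np.int32(2), array([277.5, 245. ]))]
note top []
note wrist [(np.int32(865), array([181.4, 186.4])), (np.int32(514), array([245.6, 357.2])), (np.int32(5), array([225.8, 360.6]))]
note scene [(np.int32(705), array([448.5, 230.4])), (np.int32(25), array([324.2, 268.8]))]
bottle_purple top 0.92 [[321.0, 270.0], [378.0, 270.0], [378.0, 294.0], [321.0, 294.0]] [[0.376, -0.091], [0.372, -0.217], [0.319, -0.215], [0.323, -0.089]]
bottle_purple top 0.73 [[246.6999969482422, 232.89999389648438], [300.
[... 1421 characters left out ...]
], [0.555, -0.161], [0.584, 0.272]]
rack wrist 0.5 [[174.6999969482422, 330.8999938964844], [193.5, 274.5], [203.10000610351562, 277.70001220703125], [184.3000030517578, 334.1000061035156]] [[0.672, 0.26], [0.635, 0.165], [0.621, 0.17], [0.658, 0.266]]
rack_rail [(array([200.1, 223. ]), 0.7, array([0.586 , 0.0541])), (array([192. , 196.2]), 0.21, array([0.6215, 0.0426]))]
note []
rack [(array([194.2, 198.8]), 0.95, array([0.6317, 0.0593]))]
row_bottle1 [(array([285.3, 289.3]), 0.74, array([0.4951, 0.2132])), (array([ 77.6, 182.9]), 0.68, array([ 0.6423, -0.1068])), (array([240.8, 183.5]), 0.65, array([0.6614, 0.1344]))]
bottle_purple [(array([115.6, 311.5]), 0.95, array([ 0.4654, -0.0546]))]
```

Both agree. The rack's yaw is about -4.2° with its centre at (.631,.0545). Green's middle sits at rack y of about -81 mm, and purple's foot is at (.465,-.055). The crop confirms purple: cream body, purple cap. I'll straddle green with the fingers closing along rack x.

Call:
send_rows([
  [[0.4, -0.17, 0, -0.043], [0.4, -0.17, 0, -0.043], [0.4, -0.17, -0.5, -0.043], [0.4, -0.17, -0.95, -0.043], [0.4, -0.17, -0.95, -0.043], [0.4, -0.17, -0.95, -0.043], [0.4, -0.17, -0.95, -0.043]],
])

```text
clock: 4.38
tool_pos: [0.5889, -0.0233, 0.1575]
orientation: [-179.9, -0.0, -94.2]
force: [0.1, -1.2, 0.5]
opening: 0.0873
gripper_force: 0.0
```

```bash
python3 - <<'E'
from h import *
cw=ctrl.calibration("wrist"); im=ctrl.snapshot("wrist"); s=ctrl.snapshot("scene")
a=cv2.resize(s[130:330,180:400,::-1],(400,364)); b=cv2.resize(im[:,:,::-1],(400,300)); b=cv2.copyMakeBorder(b,0,64,0,0,0)
cv2.imwrite("pics/p2.png",np.hstack([a,b]))
o=ctrl.trace("bottle_green","wrist")
for t in ("bottle_green",):
  m=[]
h=cv2.cvtColor(cv2.imread("pics/w1.png"),cv2.COLOR_BGR2HSV)
e0=np.array([0.50737462,-0.06819728,0.52242956])
c0=dict(cw,eye=e0,attitude=np.array([-16.772848,-.09706,179.6107])); r=[ray(c0,(143.4,226.7)),ray(ctrl.calibration("scene"),(219.3,285.7))]
P=tri(r); d=P[:2]-[.631,.0545]; print("cap",P,"rack",d@[.9973,-.0732],d@[.0732,.9973])
N=onz(ray(c0,(186.4,181.4)),.004); d=N[:2]-[.631,.0545]; print("note",N,d@[.9973,-.0732],d@[.0732,.9973])
print(ctrl.get_obs()["tool_pos"])
E
```

```text
cap [ 0.57107945 -0.02646277  0.10135097] rack -0.053832289950944606 -0.08513034984610798
note [0.65706716 0.04616462 0.004     ] 0.026606923985628098 -0.006404758621851632
[ 0.5892493  -0.02293536  0.15831635]
```

View pics/p2.png

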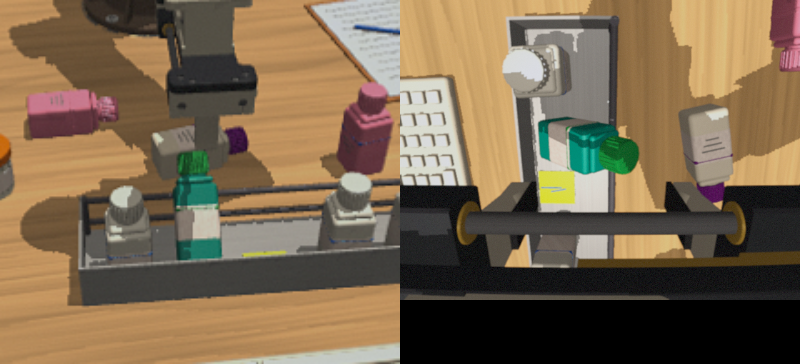

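The cap is at rack (-54, -85), height 101 mm, which matches a 45° lean. The picture shows the tool above green, with purple and the row undisturbed. Now I'll lower the tool to straddle the cap.

Call:
send_rows([
  [[-0.01, -0.025, 0, 0], [-0.01, -0.025, -0.2, 0], [-0.01, -0.025, -0.4, 0], [-0.01, -0.025, -0.4, 0], [-0.01, -0.025, -0.4, 0]],
])

```text
clock: 5.15
tool_pos: [0.5866, -0.0283, 0.0771]
orientation: [-179.9, 0.0, -94.2]
force: [1.0, 0.1, 0.4]
opening: 0.0874
gripper_force: 0.0
```

Call:
send_rows([
  [[0.02, 0, 0, 0], [0.04, -0.003, 0, 0], [0.06, -0.004, 0, 0], [0.08, -0.006, 0, 0], [0.1, -0.008, 0, 0], [0.12, -0.009, 0, 0], [0.12, -0.009, 0, 0]],
], jaw=0.86)

```text
clock: 6.02
tool_pos: [0.6028, -0.0309, 0.0739]
orientation: [179.3, -0.1, -94.3]
force: [-19.5, 3.3, 13.5]
opening: 0.0754
gripper_force: 11.7
```

Call:
send_rows([
  [[0, 0, 0.02, 0], [0, 0, 0.02, 0], [0, 0, 0.02, 0], [0, 0, 0.02, 0]],
], jaw=0.94)

```text
clock: 6.52
tool_pos: [0.6089, -0.0302, 0.079]
orientation: [179.9, -0.0, -94.2]
force: [-5.7, 1.3, 3.3]
opening: 0.0822
gripper_force: 2.9
```

```bash
python3 - <<'E'
from h import *
s=ctrl.snapshot("scene");im=ctrl.snapshot("wrist")
a=cv2.resize(s[130:330,180:400,::-1],(400,364)); b=cv2.resize(im[:,:,::-1],(400,300)); b=cv2.copyMakeBorder(b,0,64,0,0,0)
cv2.imwrite("pics/p3.png",np.hstack([a,b]))
E
```

```text
(no output)
```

View pics/p3.png

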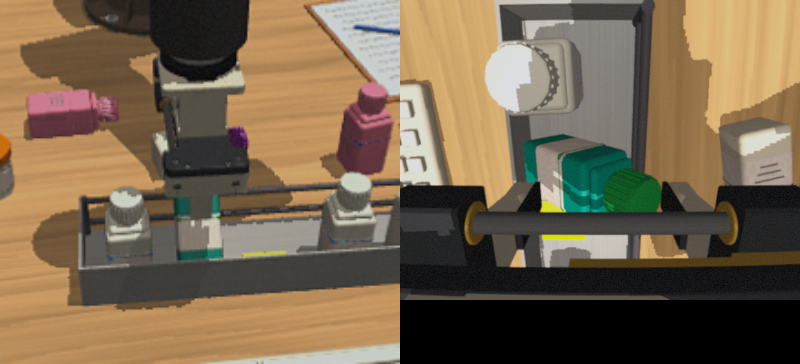

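The picture shows green between the fingers at about 35°, with its back face touching the rear finger. I'll raise the tool a little for clearance and push on.

Call:
send_rows([
  [[0, 0, 0.04, 0], [0, 0, 0.08, 0], [0, 0, 0.08, 0]],
], jaw=0.94)

```text
clock: 7.0
tool_pos: [0.6107, -0.0298, 0.0966]
orientation: [-179.8, 0.0, -94.2]
force: [0.5, -0.1, -0.2]
opening: 0.0823
gripper_force: 0.0
```

Call:
send_rows([
  [[0.02, -0.002, 0, 0], [0.04, -0.003, 0, 0], [0.06, -0.004, 0, 0], [0.08, -0.006, 0, 0], [0.1, -0.007, 0, 0], [0.1, -0.007, 0, 0]],
])

```text
clock: 7.75
tool_pos: [0.6297, -0.0315, 0.0951]
orientation: [180.0, -0.0, -94.2]
force: [-0.7, -0.1, 0.1]
opening: 0.0826
gripper_force: 0.0
```

Call:
send_rows([
  [[0, 0, 0, 0], [0, 0, 0, 0], [0, 0, 0, 0]],
], jaw=0.74)

```text
clock: 8.12
tool_pos: [0.6293, -0.0314, 0.0954]
orientation: [-180.0, 0.0, -94.2]
force: [0.1, -0.1, -0.9]
opening: 0.0653
gripper_force: 0.0
```

Call:
send_rows([
  [[0.02, -0.002, 0, 0], [0.04, -0.003, 0, 0], [0.05, -0.004, 0, 0], [0.05, -0.004, 0, 0]],
], jaw=0.66)

```text
clock: 8.62
tool_pos: [0.6395, -0.0323, 0.0951]
orientation: [180.0, -0.0, -94.2]
force: [1.1, 0.3, 0.2]
opening: 0.0579
gripper_force: 0.0
```

```bash
python3 - <<'E'
from h import *
s=ctrl.snapshot("scene");im=ctrl.snapshot("wrist")
a=cv2.resize(s[130:330,180:400,::-1],(400,364)); b=cv2.resize(im[:,:,::-1],(400,300)); b=cv2.copyMakeBorder(b,0,64,0,0,0)
cv2.imwrite("pics/p4.png",np.hstack([a,b]))
E
```

```text
(no output)
```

View pics/p4.png

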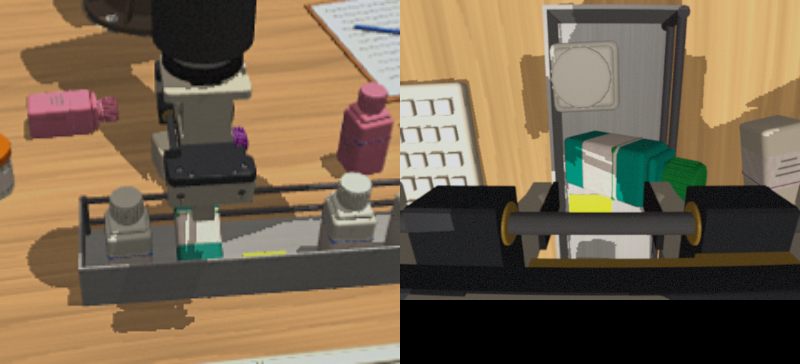

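```bash
python3 - <<'E'
from h import *
O=np.array([.6306,.0495])
def rk(P): d=P[:2]-O; return np.round([d@[.9973,-.0732],d@[.0732,.9973],P[2]],4)
R=[]
for c in("wrist","scene","top"):
    cal=ctrl.calibration(c); im=ctrl.snapshot(c)
    h=cv2.cvtColor(im,cv2.COLOR_RGB2HSV); 
    m=cv2.inRange(h,(52,140,25),(72,255,255)); n,l,s,ce=cv2.connectedComponentsWithStats(m)
    for i in np.argsort(-s[1:,4])[:2]+1:
        if s[i,4]<8: continue
        r=ray(cal,ce[i][::-1]); print(c,s[i].tolist(),ce[i].round(1),[rk(onz(r,z)).tolist() for z in(.08,.1,.12)])
    tc=ctrl.trace("bottle_green",c)
    if tc and tc[0]["conf"]>.5: print(c,"trace",tc[0]["conf"],tc[0]["bbox"],tc[0]["mask"].sum())
    # tealbody
    m=cv2.inRange(h,(76,120,25),(95,255,255)); n,l,s,ce=cv2.connectedComponentsWithStats(m); i=np.argmax(s[1:,4])+1; print("teal",s[i].tolist(),ce[i])
    if c=="wrist":
        T=ctrl.get_obs()["tool_pos"]; print(rk(T))
        A=ctrl.calibration(c)
        from scipy.spatial.transform import Rotation as Ro
        M=Ro.from_euler('xyz',A["attitude"],degrees=True).as_matrix()
        for nm,x,z in(("front tip in",-.029,0),("front up",-.029,.04),("back tip",.029,0)):
            P=T+np.array([x*.9973,-x*.0732,z]); q=M.T@(P-A["eye"]); print(nm,A["mtx"][0,0]*q[0]/-q[2]+281,212-A["mtx"][0,0]*q[1]/-q[2])
E
```

```text
wrist [366, 221, 63, 61, 2278] [397.7 244.9] [[-0.0538, -0.0817, 0.08], [-0.0466, -0.0898, 0.1], [-0.0395, -0.0979, 0.12]]
wrist [297, 205, 6, 8, 28] [299.  208.6] [[0.0047, -0.1039, 0.08], [0.0057, -0.1097, 0.1], [0.0068, -0.1155, 0.12]]
wrist trace 0.56 [229.4, 183.6, 426.8, 289.3] 13875
teal [303, 195, 82, 94, 5094] [335.9937181  235.82587358]
[ 0.0147 -0.0809  0.0953]
front tip in 334.31007398226507 256.49362588294855
front up 347.613586514118 293.99436909570267
back tip 227.69420942506483 256.4158599363327
scene trace 0.95 [276.8, 242.6, 304.5, 273.1] 634
teal [278, 264, 24, 9, 190] [289.45789474 267.83684211]
top trace 0.72 [214.4, 152.1, 230.9, 161.2] 114Traceback (most recent call last):
  File "<stdin>", line 15, in <module>
    return _wrapfunc(a, 'argmax', axis=axis, out=out, **kwds)
    return bound(*args, **kwds)
ValueError: attempt to get argmax of an empty sequence
```

The green cap is now lower (about 85 mm): the foot slid back toward the strip. I'll lift clear and measure again.

Call:
send_rows([
  [[-0.1, 0.01, 0.3, 0], [-0.4, 0.03, 0.6, 0], [-0.8, 0.06, 0.8, 0], [-0.8, 0.06, 0.8, 0], [-0.8, 0.06, 0.8, 0]],
], jaw=1)

```text
clock: 9.65
tool_pos: [0.4784, -0.0201, 0.2585]
orientation: [-179.7, 0.1, -94.2]
force: [0.4, -0.0, 0.2]
opening: 0.0874
gripper_force: 0.0
```

```bash
python3 - <<'E'
from h import *
s=ctrl.snapshot("scene");im=ctrl.snapshot("wrist");t=ctrl.snapshot("top")
print(ctrl.calibration("wrist"),ctrl.get_obs()["tool_pos"])
for n,x in(("s",s),("w",im),("t",t)): cv2.imwrite(f"pics/m_{n}.png",x[:,:,::-1])
a=cv2.resize(s[180:300,215:375,::-1],(400,300),interpolation=2); b=cv2.resize(im[:,:,::-1],(400,300)); c=cv2.resize(t[110:200,220:340,::-1],(400,300),interpolation=2)
w=cv2.resize(im[0:210,80:360,::-1],(400,300),interpolation=2)
cv2.imwrite("pics/p5.png",np.vstack([np.hstack([a,b]),np.hstack([c,w])]))
E
```

```text
{'mtx': array([[354.43313671,   0.        , 281.28650475],
       [  0.        , 354.43313671, 212.45129345],
       [  0.        ,   0.        ,   1.        ]]), 'k1': -0.045825020973185644, 'eye': array([ 0.47407216, -0.09879329,  0.43272314]), 'attitude': array([-1.67899576e+01, -4.31426387e-02,  1.75883649e+02])} [ 0.47958546 -0.02014049  0.25510513]
```

View pics/p5.png

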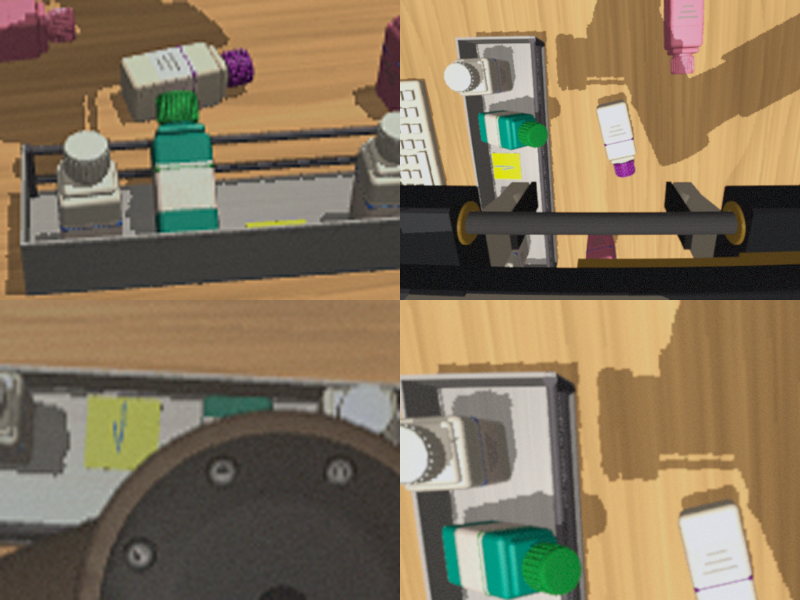

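The picture shows green still leaning on the rail, with its foot nearer the back strip and everything else unmoved. Now I'll triangulate it.

```bash
python3 - <<'E'
from h import *
O=np.array([.6306,.0495])
def rk(P): d=P[:2]-O; return np.round([d@[.9973,-.0732],d@[.0732,.9973],P[2]],4)
cs=ctrl.calibration("scene"); cw=ctrl.calibration("wrist"); R=[]
for c,cal in(("s",cs),("w",cw)):
    h=cv2.cvtColor(cv2.imread(f"pics/m_{c}.png"),cv2.COLOR_BGR2HSV); m=cv2.inRange(h,(52,140,25),(72,255,255)); n,l,s,ce=cv2.connectedComponentsWithStats(m); i=np.argmax(s[1:,4])+1
    r=ray(cal,ce[i][::-1]); R.append(r); print(c,s[i],ce[i],rk(onz(r,.09)))
print("cap",rk(tri(R)))
S=lambda u,v:ray(cs,(180+v/2.5,215+u/2.5)); W=lambda u,v:ray(cw,((v-300)*.7,80+u*.7))
# top-back (away from rail) face corners: body/shoulder back edge ; foot back edge (wrist 443..452 x, y 525..590)
for n,z in(("foot",.03),("foot",.045),("foot",.06)): print(n,z,rk(onz(W(446,558),z)))
for u,v,n in((187,127,"shoulder edge"),(187,168,"label upper"),(190,213,"label lower")):
    print(n,[rk(onz(S(u,v),z)).tolist() for z in(.05,.07,.09)])
E
```

```text
s [277 216  17  14 181] [285.45856354 222.41436464] [-0.0571 -0.0801  0.09  ]
w [ 166  170   40   36 1162] [185.83046472 187.65318417] [-0.0509 -0.0815  0.09  ]
cap [-0.052  -0.0816  0.0941]
foot 0.03 [-0.2745 -0.0766  0.03  ]
foot 0.045 [-0.2697 -0.0797  0.045 ]
foot 0.06 [-0.2649 -0.0828  0.06  ]
shoulder edge [[-0.0743, -0.0681, 0.05], [-0.0522, -0.0711, 0.07], [-0.03, -0.0741, 0.09]]
label upper [[-0.0231, -0.0741, 0.05], [-0.0026, -0.0769, 0.07], [0.0179, -0.0797, 0.09]]
label lower [[0.0284, -0.0777, 0.05], [0.0473, -0.0803, 0.07], [0.0661, -0.083, 0.09]]
```

Green is at about a 50° lean, with its front foot edge at x≈19 mm. The foot will stop at the strip and then tilt. I'll straddle it again low with the jaw fully open.

Call:
send_rows([
  [[0.3, -0.03, 0, 0], [0.55, -0.046, 0, 0], [0.55, -0.046, -0.2, 0], [0.55, -0.046, -0.5, 0], [0.55, -0.046, -0.7, 0], [0.55, -0.046, -0.8, 0], [0.55, -0.046, -0.9, 0], [0.55, -0.046, -0.9, 0], [0.55, -0.046, -0.9, 0]],
])

```text
clock: 10.92
tool_pos: [0.5898, -0.0297, 0.0749]
orientation: [180.0, -0.0, -94.2]
force: [-0.3, 0.0, 0.2]
opening: 0.0879
gripper_force: 0.0
```

Call:
send_rows([
  [[0.02, -0.002, 0, 0], [0.04, -0.003, 0, 0], [0.06, -0.004, 0, 0], [0.08, -0.006, 0, 0], [0.1, -0.007, 0, 0], [0.1, -0.007, 0, 0]],
])

```text
clock: 11.68
tool_pos: [0.6094, -0.0309, 0.0751]
orientation: [180.0, -0.0, -94.2]
force: [-0.9, 0.1, 0.1]
opening: 0.0871
gripper_force: 0.4
```

Call:
send_rows([
  [[0.02, -0.002, 0, 0], [0.04, -0.003, 0, 0], [0.06, -0.004, 0, 0], [0.08, -0.006, 0, 0], [0.1, -0.007, 0, 0], [0.1, -0.007, 0, 0]],
])

```text
clock: 12.42
tool_pos: [0.6101, -0.0344, 0.0716]
orientation: [178.0, -0.3, -94.4]
force: [-49.5, 7.7, 31.7]
opening: 0.0876
gripper_force: 29.6
```

```bash
cat > cap.py <<'E'
from h import *
O=np.array([.6306,.0495])
def rk(P): d=P[:2]-O; return np.round([d@[.9973,-.0732],d@[.0732,.9973],P[2]],4)
def blob(c,lo=(52,140,25),hi=(72,255,255)):
    cal=ctrl.calibration(c); h=cv2.cvtColor(ctrl.snapshot(c),cv2.COLOR_RGB2HSV); m=cv2.inRange(h,lo,hi); n,l,s,ce=cv2.connectedComponentsWithStats(m)
    if n<2: return None
    i=np.argmax(s[1:,4])+1; r=ray(cal,ce[i][::-1]); print(c,s[i].tolist(),[rk(onz(r,z)).tolist() for z in(.08,.1,.12)]); return r
if __name__=="__main__":
    print("tool",rk(ctrl.get_obs()["tool_pos"])); R=[r for r in(blob("wrist"),blob("scene")) if r]
    if len(R)==2: print(rk(tri(R)))
E
python3 cap.py
```

```text
tool [-0.0143 -0.0852  0.0716]
wrist [307, 236, 71, 61, 3545] [[-0.0457, -0.0816, 0.08], [-0.0413, -0.0912, 0.1], [-0.0368, -0.1008, 0.12]]
scene [27, 104, 1, 2, 2] [[-0.7351, -0.8603, 0.08], [-0.6893, -0.8365, 0.1], [-0.6435, -0.8126, 0.12]]
[ 0.0974 -0.3514  0.4973]
```

The push jammed along the bottle's axis because of friction on the finger. I'll back off, measure, then follow the arc upward instead of pushing flat.

Call:
send_rows([
  [[-0.05, 0.004, 0, 0], [-0.1, 0.008, 0, 0], [-0.16, 0.012, 0, 0], [-0.16, 0.012, 0, 0], [-0.16, 0.012, 0, 0]],
])

```text
clock: 13.15
tool_pos: [0.5981, -0.0298, 0.0755]
orientation: [-179.9, 0.0, -94.2]
force: [-0.2, -0.2, -0.3]
opening: 0.0876
gripper_force: 0.0
```

```bash
python3 cap.py
```

```text
tool [-0.0266 -0.0814  0.0755]
wrist [293, 229, 70, 68, 3909] [[-0.0517, -0.0793, 0.08], [-0.0487, -0.0887, 0.1], [-0.0458, -0.098, 0.12]]
scene [30, 93, 1, 1, 1] [[-0.8305, -0.8853, 0.08], [-0.7815, -0.8606, 0.1], [-0.7324, -0.8359, 0.12]]
[ 0.0596 -0.3524  0.497 ]
```

I'll change the approach: grip the green cap with the fingers closing along the rack's y. The bottle can then pivot between the pads, with the strip behind its foot.

Call:
send_rows([
  [[0, 0, 0.25, 0], [0, 0, 0.5, 0.1], [-0.14, 0.01, 0.5, 0.3], [-0.14, 0.01, 0.5, 0.5], [-0.14, 0.01, 0.5, 0.7], [-0.14, 0.01, 0.5, 0.9], [-0.14, 0.01, 0.5, 1], [-0.14, 0.01, 0.5, 1], [-0.14, 0.01, 0.5, 1], [-0.14, 0.01, 0.5, 1], [-0.14, 0.01, 0.5, 1]],
], jaw=1)

```text
clock: 14.62
tool_pos: [0.5696, -0.0279, 0.1752]
orientation: [180.0, 0.0, -8.4]
force: [-0.3, 0.6, 0.1]
opening: 0.0877
gripper_force: 0.0
```

```bash
python3 cap.py; python3 -c "
from plant import ctrl;o=ctrl.get_obs();print(o['orientation'],o['joint_pos'],o['clock'])"
```

```text
tool [-0.0552 -0.0817  0.1752]
wrist [257, 183, 46, 43, 1630] [[-0.0522, -0.0812, 0.08], [-0.0467, -0.0817, 0.1], [-0.0412, -0.0822, 0.12]]
scene [277, 218, 17, 13, 177] [[-0.064, -0.0799, 0.08], [-0.0411, -0.0827, 0.1], [-0.0182, -0.0854, 0.12]]
[-0.0485 -0.0817  0.0936]
[ 1.79997081e+02  4.47674304e-03 -8.42693829e+00] [ 1.68542130e+01  1.19958311e+01 -1.53196247e+01  8.18471251e-04
 -6.26898386e+01  6.47184733e+01] 14.725
```

Call:
send_rows([
  [[0.025, -0.002, 0, 0.049], [0.025, -0.002, -0.25, 0.049], [0.025, -0.002, -0.4, 0.049], [0.025, -0.002, -0.49, 0.049], [0.025, -0.002, -0.49, 0.049]],
])

```text
clock: 15.35
tool_pos: [0.5734, -0.0285, 0.0759]
orientation: [179.9, 0.2, -4.2]
force: [0.5, -0.2, 0.3]
opening: 0.0874
gripper_force: 0.0
```

Call:
send_rows([
  [[0, 0, 0, 0], [0, 0, 0, 0], [0, 0, 0, 0], [0, 0, 0, 0], [0, 0, 0, 0], [0, 0, 0, 0]],
], jaw=0)

```text
clock: 16.1
tool_pos: [0.5744, -0.0283, 0.0773]
orientation: [-180.0, -0.0, -4.1]
force: [-0.6, 0.4, 0.0]
opening: 0.0333
gripper_force: 0.2
```

Call:
send_rows([
  [[0, 0, 0, 0], [0, 0, 0, 0]],
])

```text
clock: 16.35
tool_pos: [0.5744, -0.0282, 0.0772]
orientation: [-180.0, -0.0, -4.1]
force: [0.2, 0.3, -0.7]
opening: 0.0267
gripper_force: 27.1
```

Call:
send_rows([
  [[0, 0, 0, 0], [0, 0, 0.03, 0], [0, 0, 0.06, 0], [0, 0, 0.1, 0], [0, 0, 0.1, 0]],
])

```text
clock: 16.98
tool_pos: [0.5749, -0.0282, 0.0982]
orientation: [-180.0, -0.1, -4.0]
force: [-0.4, 0.2, 0.0]
opening: 0.0003
gripper_force: 0.0
```

```bash
python3 cap.py
```

```text
tool [-0.0499 -0.0816  0.0982]
wrist [252, 221, 60, 52, 1891] [[-0.0469, -0.0824, 0.08], [-0.0393, -0.0824, 0.1], [-0.0316, -0.0823, 0.12]]
scene [277, 219, 17, 12, 175] [[-0.0626, -0.0813, 0.08], [-0.0397, -0.084, 0.1], [-0.0169, -0.0867, 0.12]]
[-0.0394 -0.0832  0.1001]
```

The grip sat too high and slipped off the cap's round. Next I'll take the flat sides of the body, just behind the rail.

Call:
send_rows([
  [[0, 0, 0.1, 0], [0, 0, 0.1, 0], [0.05, -0.004, 0.1, 0], [0.115, -0.008, 0.1, 0], [0.115, -0.008, 0, 0], [0.115, -0.008, -0.15, 0], [0.115, -0.008, -0.15, 0]],
], jaw=1)

```text
clock: 17.95
tool_pos: [0.596, -0.0304, 0.0645]
orientation: [179.9, 0.3, -4.1]
force: [-0.9, 0.1, 0.0]
opening: 0.0648
gripper_force: 0.0
```

Call:
send_rows([
  [[0, 0, 0, 0], [0, 0, 0, 0], [0, 0, 0, 0], [0, 0, 0, 0], [0, 0, 0, 0], [0, 0, 0, 0]],
], jaw=0.4)

```text
clock: 18.7
tool_pos: [0.5972, -0.03, 0.0678]
orientation: [180.0, 0.0, -4.1]
force: [-3.2, 0.1, 5.7]
opening: 0.0375
gripper_force: 35.2
```

Call:
send_rows([
  [[0, 0, 0, 0], [0, 0, 0.03, 0], [0, 0, 0.06, 0], [0, 0, 0.09, 0], [0, 0, 0.09, 0]],
], jaw=0)

```text
clock: 19.32
tool_pos: [0.5978, -0.0297, 0.0859]
orientation: [-180.0, -0.1, -4.1]
force: [-0.5, 0.3, -1.5]
opening: 0.037
gripper_force: 33.3
```

```bash
python3 cap.py; python3 - <<'E'
from h import *
s=ctrl.snapshot("scene");im=ctrl.snapshot("wrist")
a=cv2.resize(s[150:300,210:370,::-1],(400,375)); b=cv2.resize(im[:,:,::-1],(400,300)); b=cv2.copyMakeBorder(b,0,75,0,0,0)
cv2.imwrite("pics/p6.png",np.hstack([a,b]))
E
```

```text
tool [-0.0269 -0.0814  0.0859]
wrist [248, 282, 67, 15, 840] [[-0.0509, -0.0825, 0.08], [-0.0397, -0.0825, 0.1], [-0.0286, -0.0824, 0.12]]
scene [278, 212, 16, 13, 173] [[-0.0846, -0.0778, 0.08], [-0.0609, -0.0806, 0.1], [-0.0373, -0.0834, 0.12]]
[-0.0221 -0.0838  0.1324]
```

View pics/p6.png

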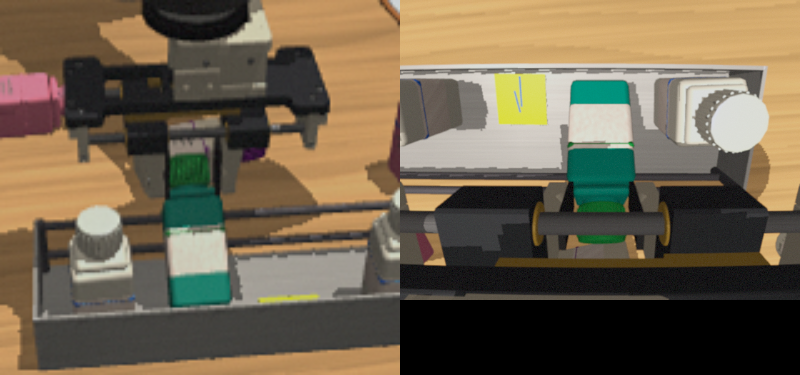

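Green is held by its shoulder at about 48°, with nothing else touched. I'll swing it upright by working the foot against the back strip along the computed arc.

Call:
send_rows([
  [[0, 0, -0.04, 0], [0, 0, -0.07, 0], [0.017, -0.001, -0.055, 0], [0.035, -0.003, -0.045, 0], [0.06, -0.004, -0.03, 0], [0.086, -0.006, -0.02, 0], [0.115, -0.008, -0.01, 0], [0.148, -0.011, -0.005, 0], [0.148, -0.011, -0.005, 0]],
])

```text
clock: 20.65
tool_pos: [0.6276, -0.0322, 0.0841]
orientation: [180.0, -0.0, -4.1]
force: [-1.8, -0.8, 1.4]
opening: 0.0374
gripper_force: 30.0
```

```bash
python3 cap.py
```

```text
tool [ 0.0029 -0.0817  0.0841]
wrist [246, 329, 73, 29, 1709] [[-0.0555, -0.083, 0.08], [-0.0404, -0.0829, 0.1], [-0.0254, -0.0828, 0.12]]
scene [279, 219, 16, 15, 215] [[-0.0576, -0.0777, 0.08], [-0.0349, -0.0805, 0.1], [-0.0122, -0.0833, 0.12]]
[-0.0454 -0.0811  0.0919]
```

Call:
send_rows([
  [[0.025, -0.002, 0, 0], [0.05, -0.004, 0, 0], [0.07, -0.005, 0, 0], [0.09, -0.007, -0.003, 0], [0.11, -0.008, -0.006, 0], [0.13, -0.01, -0.01, 0], [0.15, -0.011, -0.015, 0], [0.15, -0.011, -0.015, 0]],
])

```text
clock: 21.75
tool_pos: [0.6592, -0.0341, 0.0824]
orientation: [-180.0, -0.2, -4.0]
force: [0.0, 0.3, 5.6]
opening: 0.0369
gripper_force: 30.0
```

```bash
python3 cap.py;  python3 - <<'E'
from h import *
s=ctrl.snapshot("scene");im=ctrl.snapshot("wrist")
a=cv2.resize(s[150:300,210:370,::-1],(400,375)); b=cv2.resize(im[:,:,::-1],(400,300)); b=cv2.copyMakeBorder(b,0,75,0,0,0)
cv2.imwrite("pics/p7.png",np.hstack([a,b]))
h=cv2.cvtColor(s,cv2.COLOR_RGB2HSV);m=cv2.inRange(h,(76,120,25),(95,255,255)); print(cv2.boundingRect(m[200:300,260:320]))
E
```

```text
tool [ 0.0346 -0.0813  0.0824]
wrist [245, 329, 77, 33, 2254] [[-0.0242, -0.0831, 0.08], [-0.009, -0.083, 0.1], [0.0061, -0.0828, 0.12]]
scene [281, 228, 17, 17, 247] [[-0.025, -0.0766, 0.08], [-0.0034, -0.0795, 0.1], [0.0182, -0.0823, 0.12]]
[-0.012  -0.0807  0.0938]
(17, 41, 25, 23)
```

View pics/p7.png

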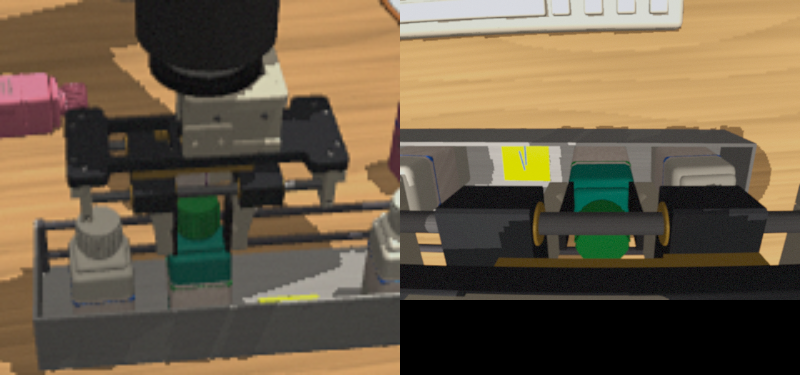

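The picture shows green nearly upright in its gap, neighbours undisturbed. I'll estimate the remaining tilt by projecting a model of the cap.

```bash
cat >> cap.py <<'E'
from scipy.spatial.transform import Rotation as Ro
def proj(c,P):
    A=ctrl.calibration(c); M=Ro.from_euler('xyz',A["attitude"],degrees=True).as_matrix(); q=(np.atleast_2d(P)-A["eye"])@M; p=np.c_[q[:,0]/-q[:,2],-q[:,1]/-q[:,2]]; p*=1+A["k1"]*(p**2).sum(1)[:,None]; K=A["mtx"]; return np.c_[p[:,0]*K[0,0]+K[0,2],p[:,1]*K[1,1]+K[1,2]]
def world(r): r=np.atleast_2d(r); return np.c_[O[0]+.9973*r[:,0]+.0732*r[:,1],O[1]-.0732*r[:,0]+.9973*r[:,1],r[:,2]]
def capbox(c,gx,gz,y,th,L=.09):
    a=np.array([-np.sin(th),0,np.cos(th)]);n=np.array([np.cos(th),0,np.sin(th)])
    t=np.linspace(0,6.28,40); P=np.array([np.array([gx,y,gz])+(s-L)*a+.017*(np.cos(u)*n+np.sin(u)*np.array([0,1,0])) for s in(.099,.125) for u in t])
    p=proj(c,world(P)); return np.r_[p.min(0),p.max(0)].round(1)
E
python3 - <<'E'
from cap import *
for t in(0,10,20,30): print(t,capbox("scene",.0346,.101,-.0813,np.radians(t)),capbox("wrist",.0346,.101,-.0813,np.radians(t)))
E
```

```text
0 [281.3 229.6 299.6 252.1] [237.  245.8 321.7 345.4]
10 [281.  229.  299.1 250.4] [237.6 252.  321.1 351.6]
20 [280.7 228.9 298.9 248.6] [238.5 258.9 320.2 354.6]
30 [280.4 229.5 298.8 246.8] [239.5 266.3 319.1 354.8]
```

```bash
python3 - <<'E'
from cap import *
for c,(r0,r1,c0,c1) in(("scene",(205,275,260,320)),("wrist",(180,400,200,360))):
    im=ctrl.snapshot(c); h=cv2.cvtColor(im,cv2.COLOR_RGB2HSV)[r0:r1,c0:c1]
    for nm,lo,hi in(("cap",(50,90,10),(74,255,255)),("teal",(75,90,10),(98,255,255))):
        m=cv2.inRange(h,lo,hi); rows=np.where((m>0).sum(1)>6)[0]; cols=np.where((m>0).sum(0)>3)[0]
        print(c,nm,rows.min()+r0,rows.max()+r0,cols.min()+c0,cols.max()+c0,"gaps",[(int(a)+r0) for a,b in zip(rows,rows[1:]) if b-a>3])
for L in(.085,.09,.095,.1):
  for t in(0,15,30,45): print(L,t,capbox("scene",.0346,.101,-.0813,np.radians(t),L),capbox("wrist",.0346,.101,-.0813,np.radians(t),L))
E
```

```text
scene cap 228 244 281 297 gaps []
scene teal 244 263 277 301 gaps []
wrist cap 227 361 230 324 gaps [227, 296]
wrist teal 230 396 202 341 gaps [296, 379, 383]
0.085 0 [281.3 227.7 299.7 250.2] [235.5 250.1 323.1 353.3]
0.085 15 [280.8 226.5 298.9 247.1] [236.7 262.5 321.8 363.5]
0.085 30 [280.3 226.9 298.7 244.2] [238.6 275.9 319.9 365.6]
0.085 45 [279.9 227.6 298.4 242.5] [240.8 289.  317.8 361. ]
0.09 0 [281.3 229.6 299.6 252.1] [237.  245.8 321.7 345.4]
0.09 15 [280.9 228.9 298.9 249.5] [238.  255.3 320.7 353.5]
0.09 30 [280.4 229.5 298.8 246.8] [239.5 266.3 319.1 354.8]
0.09 45 [280.  230.2 298.6 245.1] [241.4 277.8 317.3 350.2]
0.095 0 [281.2 231.6 299.5 254. ] [238.5 241.8 320.4 337.9]
0.095 15 [280.9 231.2 298.9 251.8] [239.3 248.5 319.6 344. ]
0.095 30 [280.5 232.  298.9 249.4] [240.5 257.1 318.4 344.3]
0.095 45 [280.2 232.8 298.8 247.7] [242.  267.  316.9 339.7]
0.1 0 [281.2 233.5 299.4 255.9] [239.8 238.  319.2 330.9]
0.1 15 [281.  233.5 299.  254.1] [240.4 242.  318.6 335. ]
0.1 30 [280.6 234.5 299.  252. ] [241.4 248.3 317.6 334.2]
0.1 45 [280.4 235.5 299.  250.3] [242.6 256.5 316.4 329.4]
```

Call:
send_rows([
  [[0.015, -0.001, -0.005, 0], [0.03, -0.002, -0.01, 0], [0.045, -0.003, -0.015, 0], [0.06, -0.004, -0.02, 0], [0.07, -0.005, -0.02, 0], [0.07, -0.005, -0.02, 0]],
])

```text
clock: 22.8
tool_pos: [0.6729, -0.0353, 0.0793]
orientation: [180.0, -0.2, -4.0]
force: [-2.6, 0.4, 12.5]
opening: 0.0331
gripper_force: 41.6
```

```bash
cat > meas.py <<'E'
from cap import *
def box(c,lo,hi,R,k=6):
    r0,r1,c0,c1=R; h=cv2.cvtColor(ctrl.snapshot(c),cv2.COLOR_RGB2HSV)[r0:r1,c0:c1]; m=cv2.inRange(h,lo,hi)
    rows=np.where((m>0).sum(1)>k)[0]; cols=np.where((m>0).sum(0)>3)[0]
    return (cols.min()+c0,rows.min()+r0,cols.max()+c0,rows.max()+r0) if len(rows) and len(cols) else None
def upright(x,y,th=0): # foot centre rack x,y; tilt about front foot edge
    F=np.array([x-.024,y,.004]);a=np.array([-np.sin(th),0,np.cos(th)]);n=np.array([np.cos(th),0,np.sin(th)]); G=F+.024*n+.09*a
    return capbox("scene",G[0],G[2],y,th,.09)
E
python3 - <<'E'
from meas import *
print(rk(ctrl.get_obs()["tool_pos"]),"cap",box("scene",(50,90,10),(74,255,255),(205,275,260,320)),"teal",box("scene",(75,90,10),(98,255,255),(205,275,260,320)))
for t in(-5,0,5,10,20): print(t,upright(.0316,-.081,np.radians(t)),upright(.025,-.081,np.radians(t)))
E
```

```text
[ 0.0484 -0.0815  0.0793] cap (np.int64(283), np.int64(235), np.int64(297), np.int64(251)) teal (np.int64(277), np.int64(251), np.int64(301), np.int64(268))
-5 [281.7 235.6 300.1 258.3] [281.3 233.2 299.6 255.8]
0 [281.2 231.3 299.4 253.6] [280.9 229.  298.9 251.2]
5 [280.8 227.5 298.6 249.2] [280.4 225.3 298.2 246.7]
10 [280.2 224.1 297.9 245. ] [279.8 221.9 297.4 242.6]
20 [279.1 218.8 296.6 237.5] [278.7 216.7 296.2 235.2]
```

Call:
send_rows([
  [[0, 0, 0.008, 0], [0, 0, 0.012, 0]],
])

```text
clock: 23.15
tool_pos: [0.6715, -0.0351, 0.0798]
orientation: [-180.0, -0.0, -4.0]
force: [-0.7, 0.6, 1.5]
opening: 0.0325
gripper_force: 38.0
```

Call:
send_rows([
  [[0, 0, 0, 0], [0, 0, 0, 0], [0, 0, 0, 0], [0, 0, 0, 0]],
], jaw=0.75)

```text
clock: 23.65
tool_pos: [0.6709, -0.0353, 0.0795]
orientation: [180.0, 0.0, -4.1]
force: [0.2, 0.6, 2.2]
opening: 0.0636
gripper_force: 1.2
```

```bash
python3 - <<'E'
from meas import *
print(rk(ctrl.get_obs()["tool_pos"]),"cap",box("scene",(50,90,10),(74,255,255),(205,275,260,320)),"teal",box("scene",(75,90,10),(98,255,255),(205,275,260,320)))
E
```

```text
[ 0.0464 -0.0817  0.0795] cap (np.int64(274), np.int64(235), np.int64(290), np.int64(250)) teal (np.int64(272), np.int64(248), np.int64(296), np.int64(267))
```

```bash
python3 - <<'E'
from meas import *
im=ctrl.snapshot("scene"); h=cv2.cvtColor(im,cv2.COLOR_RGB2HSV)
for nm,lo,hi in(("cap",(50,90,10),(74,255,255)),("teal",(75,90,10),(98,255,255))):
    m=cv2.inRange(h,lo,hi)[:,255:320]
    print(nm,[(r,int(np.where(m[r])[0].min())+255,int(np.where(m[r])[0].max())+255) for r in range(225,285,3) if (m[r]>0).sum()>4])
def body(x,y,zs,xo=.024): # projected back edges of upright body
    return [(z,proj("scene",world([[x+xo,y-.024,z],[x+xo,y+.024,z]])).round(0).tolist()) for z in zs]
print("upright@30,-81",body(.030,-.081,(.06,.092)))
t=ctrl.trace("row_bottle1","scene"); print([(x["bbox"],round(x["conf"],2)) for x in t[:4]])
t=ctrl.trace("bottle_green","scene"); print([(x["bbox"],round(x["conf"],2)) for x in t[:2]])
E
```

```text
cap [(237, 273, 289), (240, 274, 289), (243, 274, 290), (246, 274, 289), (249, 275, 286)]
teal [(246, 290, 294), (249, 274, 294), (252, 274, 295), (255, 274, 295), (258, 272, 296), (261, 272, 296), (264, 273, 296), (267, 274, 283)]
upright@30,-81 [(0.06, [[279.0, 272.0], [303.0, 270.0]]), (0.092, [[279.0, 261.0], [304.0, 259.0]])]
[([351.5, 224.7, 385.1, 269.2], 0.96), ([391.9, 223.7, 425.3, 264.0], 0.88), ([236.6, 236.8, 260.3, 277.5], 0.81), ([366.4, 174.4, 394.0, 226.8], 0.76)]
[([272.6, 232.8, 299.8, 271.2], 0.87), ([221.5, 228.5, 442.9, 299.2], 0.27)]
```

Call:
send_rows([
  [[0, 0, 0.05, 0], [0, 0, 0.15, 0], [0, 0, 0.4, 0], [-0.3, 0.02, 0.7, 0], [-0.4, 0.03, 0.7, 0], [-0.4, 0.03, 0.7, 0]],
])

```text
clock: 24.65
tool_pos: [0.5898, -0.0291, 0.2228]
orientation: [-179.9, -0.2, -4.0]
force: [0.2, 0.1, -0.8]
opening: 0.0655
gripper_force: 0.0
```

```bash
python3 - <<'E'
from meas import *
print(rk(ctrl.get_obs()["tool_pos"]))
R=[]
for c in("wrist","scene","top"):
    cal=ctrl.calibration(c); im=ctrl.snapshot(c); h=cv2.cvtColor(im,cv2.COLOR_RGB2HSV)
    for nm,lo,hi,z in(("cap",(50,90,10),(74,255,255),.129),("teal",(75,90,10),(98,255,255),.092)):
        m=cv2.inRange(h,lo,hi); n,l,s,ce=cv2.connectedComponentsWithStats(m); 
        if n>1:
            i=np.argmax(s[1:,4])+1; r=ray(cal,ce[i][::-1]); print(c,nm,s[i].tolist(),rk(onz(r,z))); 
            if nm=="cap" and s[i,4]>60:R.append(r)
print(rk(tri(R)))
for t in(0,10): print(upright(.03,-.095,np.radians(t)),)
print([(rk(onz(ray(ctrl.calibration("wrist"),x["pixel"]),.004)),round(x["conf"],2)) for x in ctrl.spot_point("row_bottle1","wrist")[:4]])
print([(rk(onz(ray(ctrl.calibration("wrist"),x["pixel"]),.004)),round(x["conf"],2)) for x in ctrl.spot_point("note","wrist")[:4]],[(rk(onz(ray(ctrl.calibration("wrist"),x["pixel"]),.004)),round(x["conf"],2)) for x in ctrl.spot_point("bottle_green","wrist")[:4]])
E
```

```text
[-0.0349 -0.0814  0.2228]
wrist cap [257, 99, 46, 46, 1563] [ 0.0328 -0.0805  0.129 ]
wrist teal [253, 92, 55, 55, 1377] [ 0.0356 -0.0809  0.092 ]
scene cap [0, 0, 37, 105, 2018] [-1.1018 -1.0247  0.129 ]
scene teal [277, 243, 27, 27, 483] [ 0.051  -0.0834  0.092 ]
top teal [96, 51, 1, 1, 1] [0.2168 0.3621 0.092 ]
[ 0.1216 -0.2261  0.5405]
[273.8 231.2 291.9 253.5]
[272.8 224.  290.5 244.8]
[(array([ 0.0245, -0.1618,  0.004 ]), 0.82), (array([0.026 , 0.0799, 0.004 ]), 0.61), (array([0.0288, 0.1608, 0.004 ]), 0.59), (array([-0.14  ,  0.1491,  0.004 ]), 0.56)]
[(array([ 0.026 , -0.0012,  0.004 ]), 0.83)] [(array([ 0.0339, -0.0804,  0.004 ]), 0.97)]
```

Green now stands upright at rack (33, -80.5), and the row and note are unmoved. Next is purple: compute its axis and cap position from all three views.

```bash
python3 - <<'E'
from cap import *
cw=dict(ctrl.calibration("wrist"),eye=np.array([0.50737462,-0.06819728,0.52242956]),attitude=np.array([-16.772848,-.09706,179.6107]))
cs,ct=ctrl.calibration("scene"),ctrl.calibration("top")
rc=[ray(cw,(196.1,324.5)),ray(cs,(206.5,310)),ray(ct,(241.1,253.8))]
print("cap",tri(rc),[onz(r,.03).round(4) for r in rc])
rf=[ray(cw,(115.6,311.5)),ray(cs,(218,264)),ray(ct,(230,301))]
print("foot",tri(rf),[onz(r,.024).round(4) for r in rf])
# now: scene again
o=ctrl.spot_point("bottle_purple","scene"); ctrl.snapshot("scene"); o=ctrl.spot_point("bottle_purple","scene"); print([(x["pixel"],round(x["conf"],2)) for x in o[:3]])
print("capnow"); blob("scene",(135,80,30),(160,255,255))
print(ctrl.get_obs()["clock"],ctrl.get_obs()["joint_pos"])
E
```

```text
cap [0.44424707 0.05779238 0.02451372] [array([0.4455, 0.0562, 0.03  ]), array([0.4509, 0.0568, 0.03  ]), array([0.4437, 0.0569, 0.03  ])]
foot [ 0.46514608 -0.05474351  0.0205033 ] [array([ 0.4655, -0.0554,  0.024 ]), array([ 0.4684, -0.0588,  0.024 ]), array([ 0.4657, -0.0504,  0.024 ])]
[([190.8, 197.1], 0.83), ([218.2, 265.5], 0.79)]
capnow
scene [304, 200, 12, 15, 125] [[-0.1171, -0.0179, 0.08], [-0.0923, -0.0228, 0.1], [-0.0676, -0.0276, 0.12]]
25.15 [ 1.60665123e+01  1.23282212e+01 -8.95470604e+00 -1.11066123e-03
 -6.87923705e+01  6.98655039e+01]
```

Call:
send_rows([
  [[-0.2, 0.1, 0, -0.12], [-0.4, 0.2, 0, -0.24], [-0.6, 0.3, -0.1, -0.36], [-0.727, 0.43, -0.3, -0.48], [-0.727, 0.43, -0.5, -0.6], [-0.727, 0.43, -0.5, -0.72], [-0.727, 0.43, -0.5, -0.84], [-0.727, 0.43, -0.5, -0.877], [-0.727, 0.43, -0.5, -0.877], [-0.727, 0.43, -0.5, -0.877]],
], jaw=1)

```text
clock: 26.4
tool_pos: [0.4457, 0.0567, 0.1196]
orientation: [180.0, -0.0, -79.4]
force: [-0.1, 0.1, -0.3]
opening: 0.0877
gripper_force: 0.0
```

Call:
send_rows([
  [[0, 0, -0.25, 0], [0, 0, -0.45, 0], [0, 0, -0.56, 0], [0, 0, -0.58, 0], [0, 0, -0.58, 0]],
], jaw=0.75)

```text
clock: 27.02
tool_pos: [0.446, 0.0569, 0.0041]
orientation: [-180.0, -0.0, -79.4]
force: [0.0, -0.2, -0.2]
opening: 0.0659
gripper_force: 0.0
```

Call:
send_rows([
  [[0, 0, 0, 0], [0, 0, 0, 0], [0, 0, 0, 0], [0, 0, 0, 0], [0, 0, 0, 0], [0, 0, 0, 0]],
], jaw=0.2)

```text
clock: 27.78
tool_pos: [0.4457, 0.0569, 0.0038]
orientation: [-180.0, 0.0, -79.4]
force: [-1.9, 1.6, 4.9]
opening: 0.033
gripper_force: 30.0
```

Call:
send_rows([
  [[0, 0, 0.05, 0], [0, -0.02, 0.15, 0], [0, -0.05, 0.25, 0], [0, -0.1, 0.4, 0], [0, -0.15, 0.55, 0], [0, -0.2, 0.7, 0], [0, -0.2, 0.7, 0]],
])

```text
clock: 28.65
tool_pos: [0.4467, 0.0168, 0.146]
orientation: [-179.7, 0.1, -79.5]
force: [0.6, -0.8, -3.0]
opening: 0.0327
gripper_force: 29.8
```

```bash
python3 - <<'E'
from meas import *
T=ctrl.get_obs(); print(T["tool_pos"],T["force"],T["moment"],T["opening"])
G=T["tool_pos"]+[0,0,.0188]
d=np.array([.184,-.983])  # toward foot
def bot(ph): # foot centre for droop ph
    return G+.112*np.r_[d*np.cos(ph),-np.sin(ph)]
for c in("scene","wrist"):
    ctrl.snapshot(c)
    for x in ctrl.trace("bottle_purple",c)[:3]: print(c,"tr",round(x["conf"],2),x["bbox"])
    print(c,"spot",[(x["pixel"],round(x["conf"],2)) for x in ctrl.spot_point("bottle_purple",c)[:3]])
    for ph in(0,20,45,70,90): print(ph,proj(c,bot(np.radians(ph)))[0].round(0)[::-1])
E
```

```text
[0.44674668 0.01675696 0.14603268] [ 0.5748999  -0.75202356 -2.98359282] [ 0.20100185 -0.05404314  0.04672413] 0.03266715575785968
scene tr 0.77 [242.1, 151.7, 295.0, 185.4]
scene tr 0.69 [195.9, 178.1, 246.1, 205.5]
scene spot [([191.8, 195.5], 0.68), ([169.2, 246.4], 0.6)]
0 [169. 247.]
20 [183. 251.]
45 [196. 262.]
70 [201. 279.]
90 [200. 294.]
wrist tr 0.84 [222.2, 8.7, 352.2, 297.4]
wrist tr 0.8 [403.4, 0.4, 493.4, 96.4]
wrist tr 0.52 [0.0, 5.2, 169.2, 375.3]
wrist spot [([21.1, 285.0], 0.68)]
0 [ 19. 277.]
20 [ 52. 278.]
45 [105. 278.]
70 [163. 278.]
90 [210. 279.]
```

Purple is gripped firmly at the cap but stays horizontal. I'll turn its foot toward the rack and use the upper rail to start the tilt.

Call:
send_rows([
  [[0, 0.05, 0, 0.12], [0, 0.1, 0, 0.24], [0, 0.15, 0, 0.36], [0, 0.2, 0, 0.48], [0, 0.226, 0, 0.6], [0, 0.226, 0, 0.72], [0, 0.226, -0.1, 0.84], [0, 0.226, -0.3, 0.875], [0, 0.226, -0.45, 0.875], [0, 0.226, -0.475, 0.875], [0, 0.226, -0.475, 0.875]],
])

```text
clock: 30.32
tool_pos: [0.4457, 0.062, 0.0488]
orientation: [180.0, 0.0, -4.2]
force: [-0.1, 0.1, -1.6]
opening: 0.0325
gripper_force: 29.8
```

```bash
cat > pm.py <<'E'
from meas import *
T=ctrl.get_obs(); print("rack",rk(T["tool_pos"]),"f",T["force"].round(1),"op",T["opening"].round(4),T["clock"])
G=T["tool_pos"]+[0,0,.0188]
for c in("scene",):
    ctrl.snapshot(c)
    tr=[x for x in ctrl.trace("bottle_purple",c) if x["conf"]>.4]; print(c,[(round(x["conf"],2),np.round(x["bbox"])) for x in tr[:3]])
    print("spot",[(np.round(x["pixel"]),round(x["conf"],2)) for x in ctrl.spot_point("bottle_purple",c)[:3]])
    for ph in(0,20,40,60,80,90):
        th=np.radians(90-ph); a=np.array([-np.sin(th),0,np.cos(th)]);n=np.array([np.cos(th),0,np.sin(th)]); g=rk(G)
        P=np.array([g-.112*a+s*a+u*n+np.array([0,v,0]) for s in(0,.088) for u in(-.024,.024) for v in(-.024,.024)]); p=proj(c,world(P)); f=proj(c,world(g-.112*a))[0]
        print(ph,"foot rc",f[::-1].round(0),"box",p.min(0).round(0),p.max(0).round(0))
E
python3 pm.py
```

```text
Traceback (most recent call last):
  File "pm.py", line 2, in <module>
    T=ctrl.get_obs(); print("rack",rk(T["tool_pos"]),"f",T["force"].round(1),"op",T["opening"].round(4),T["clock"])
                                                                                  ^^^^^^^^^^^^^^^^^^
AttributeError: 'float' object has no attribute 'round'
```

Call:
send_rows([
  [[0.04, -0.003, 0, 0], [0.08, -0.006, 0, 0], [0.1, -0.007, 0, 0], [0.12, -0.009, 0.01, 0], [0.13, -0.01, 0.05, 0], [0.14, -0.01, 0.095, 0], [0.14, -0.01, 0.095, 0]],
])

```text
clock: 31.2
tool_pos: [0.4712, 0.0587, 0.0673]
orientation: [179.9, 0.2, -4.3]
force: [-6.9, -0.9, 0.1]
opening: 0.0324
gripper_force: 30.0
```

```bash
sed -i 's/T\["opening"\].round(4)/round(float(T["opening"]),4)/' pm.py; python3 pm.py
```

```text
rack [-0.1597 -0.0025  0.0673] f [-6.9 -0.9  0.1] op 0.0324 31.2
scene [(0.86, array([305., 185., 331., 233.])), (0.75, array([198., 177., 246., 205.])), (0.51, array([275., 231., 304., 272.]))]
spot [(array([230., 318.]), 0.58), (array([193., 195.]), 0.57), (array([283., 250.]), 0.2)]
0 foot rc [225. 323.] box [305. 190.] [335. 234.]
20 foot rc [236. 321.] box [304. 195.] [333. 241.]
40 foot rc [241. 318.] box [303. 200.] [331. 243.]
60 foot rc [240. 316.] box [303. 201.] [328. 243.]
80 foot rc [234. 313.] box [302. 197.] [326. 240.]
90 foot rc [229. 311.] box [301. 194.] [325. 236.]
```

The tilt is following (about 9°, 7 N). I'll continue on the arc.

Call:
send_rows([
  [[0.01, -0.001, 0.03, 0], [0.022, -0.002, 0.06, 0], [0.035, -0.003, 0.09, 0], [0.05, -0.004, 0.12, 0], [0.068, -0.005, 0.15, 0], [0.085, -0.006, 0.175, 0], [0.085, -0.006, 0.175, 0]],
])

```text
clock: 32.22
tool_pos: [0.4915, 0.059, 0.1032]
orientation: [-180.0, -0.1, -4.2]
force: [-1.2, -0.8, -0.8]
opening: 0.031
gripper_force: 29.8
```

```bash
python3 pm.py
```

```text
rack [-0.1394 -0.0007  0.1032] f [-1.2 -0.8 -0.8] op 0.031 32.225
scene [(0.9, array([194., 179., 245., 204.])), (0.58, array([306., 176., 333., 234.]))]
spot [(array([191., 197.]), 0.88), (array([232., 319.]), 0.61)]
0 foot rc [218. 326.] box [308. 182.] [339. 227.]
20 foot rc [230. 324.] box [307. 188.] [338. 236.]
40 foot rc [235. 322.] box [306. 193.] [335. 237.]
60 foot rc [235. 319.] box [305. 194.] [331. 238.]
80 foot rc [228. 316.] box [304. 190.] [329. 234.]
90 foot rc [223. 314.] box [303. 187.] [329. 231.]
```

Call:
send_rows([
  [[0.02, -0.001, 0.028, 0], [0.04, -0.003, 0.055, 0], [0.065, -0.005, 0.083, 0], [0.09, -0.007, 0.108, 0], [0.115, -0.008, 0.125, 0], [0.14, -0.01, 0.14, 0], [0.14, -0.01, 0.14, 0]],
])

```text
clock: 33.25
tool_pos: [0.519, 0.0567, 0.1307]
orientation: [-180.0, -0.0, -4.2]
force: [-0.5, -0.0, -1.6]
opening: 0.026
gripper_force: 27.1
```

```bash
python3 pm.py
```

```text
rack [-0.1118 -0.0009  0.1307] f [-0.5 -0.  -1.6] op 0.026 33.25
scene [(0.9, array([307., 175., 333., 233.])), (0.81, array([196., 180., 246., 202.]))]
spot [(array([194., 198.]), 0.96), (array([232., 321.]), 0.95)]
0 foot rc [216. 330.] box [310. 179.] [343. 226.]
20 foot rc [228. 328.] box [309. 185.] [342. 235.]
40 foot rc [234. 325.] box [308. 190.] [339. 237.]
60 foot rc [234. 322.] box [308. 192.] [335. 237.]
80 foot rc [227. 318.] box [306. 187.] [333. 234.]
90 foot rc [222. 317.] box [305. 184.] [332. 230.]
```

The cap is creeping out of the pads. I'll set purple down so it leans in the lane like green did, then take a fresh grip.

Call:
send_rows([
  [[0.08, -0.006, 0.02, 0], [0.16, -0.012, 0.02, 0], [0.24, -0.018, 0, 0], [0.3, -0.022, -0.06, 0], [0.3, -0.022, -0.13, 0], [0.3, -0.022, -0.2, 0], [0.3, -0.022, -0.23, 0], [0.3, -0.022, -0.23, 0]],
])

```text
clock: 34.4
tool_pos: [0.5781, 0.0523, 0.0842]
orientation: [180.0, 0.0, -4.2]
force: [-0.4, -0.2, 0.0]
opening: 0.0176
gripper_force: 0.0
```

```bash
python3 pm.py; python3 - <<'E'
from cap import *
r1=blob("scene",(130,60,20),(165,255,255)); r2=blob("wrist",(130,60,20),(165,255,255))
if r1 and r2: print(rk(tri([r1,r2])))
E
```

```text
rack [-0.0526 -0.0011  0.0842] f [-0.4 -0.2  0. ] op 0.0176 34.4
scene [(0.72, array([301., 203., 331., 245.])), (0.6, array([197., 176., 245., 203.]))]
spot [(array([192., 198.]), 0.79), (array([238., 324.]), 0.64)]
0 foot rc [255. 334.] box [313. 215.] [348. 265.]
20 foot rc [266. 332.] box [312. 220.] [346. 272.]
40 foot rc [271. 328.] box [311. 226.] [342. 272.]
60 foot rc [269. 325.] box [311. 225.] [338. 273.]
80 foot rc [261. 321.] box [309. 220.] [336. 268.]
90 foot rc [255. 320.] box [308. 218.] [336. 263.]
scene [303, 201, 9, 10, 51] [[-0.126, -0.024, 0.08], [-0.101, -0.0287, 0.1], [-0.076, -0.0333, 0.12]]
wrist [25, 327, 70, 37, 184] [[-0.1104, 0.1332, 0.08], [-0.0954, 0.1185, 0.1], [-0.0805, 0.1038, 0.12]]
[ 0.0725 -0.0471  0.2771]
```

Call:
send_rows([
  [[0, 0, 0.3, 0], [-0.2, 0.015, 0.6, 0], [-0.5, 0.03, 0.9, 0], [-0.5, 0.03, 0.9, 0], [-0.5, 0.03, 0.9, 0]],
], jaw=1)

```text
clock: 35.28
tool_pos: [0.4786, 0.0588, 0.2678]
orientation: [-179.8, -0.3, -4.2]
force: [0.3, -0.1, 0.1]
opening: 0.062
gripper_force: 0.0
```

```bash
python3 - <<'E'
from cap import *
print(ctrl.get_obs()["tool_pos"],ctrl.get_obs()["clock"])
RR={"spot":[], "cap":[]}
for c in("scene","wrist"):
    cal=ctrl.calibration(c); im=ctrl.snapshot(c); cv2.imwrite(f"pics/q_{c}.png",im[:,:,::-1])
    h=cv2.cvtColor(im,cv2.COLOR_RGB2HSV); m=cv2.inRange(h,(132,60,20),(160,255,255)); n,l,s,ce=cv2.connectedComponentsWithStats(m)
    for i in np.argsort(-s[1:,4])[:3]+1: print(c,"capblob",s[i].tolist(),[rk(onz(ray(cal,ce[i][::-1]),z)).tolist() for z in(.024,.06,.1)])
    for x in ctrl.spot_point("bottle_purple",c)[:3]: print(c,"foot",np.round(x["pixel"]),round(x["conf"],2),[rk(onz(ray(cal,x["pixel"]),z)).tolist() for z in(.024,.06)])
    for x in ctrl.trace("bottle_purple",c)[:3]:
        p=np.argwhere(x["mask"])[:,::-1].astype(np.float32); print(c,"tr",round(x["conf"],2),np.round(x["bbox"]),[rk(onz(ray(cal,q[::-1]),.048))[:2].tolist() for q in cv2.boxPoints(cv2.minAreaRect(p))])
for t in("row_bottle1","bottle_green"):
  print(t,[(rk(onz(ray(ctrl.calibration("wrist"),x["pixel"]),.004)),round(x["conf"],2)) for x in ctrl.spot_point(t,"wrist")[:4]])
E
```

```text
[0.47863603 0.05878612 0.26778544] 35.275
scene capblob [303, 201, 14, 10, 70] [[-0.1966, -0.0054, 0.024], [-0.1516, -0.0141, 0.06], [-0.1015, -0.0237, 0.1]]
scene capblob [413, 187, 5, 1, 5] [[-0.2433, 0.2831, 0.024], [-0.1956, 0.2583, 0.06], [-0.1426, 0.2307, 0.1]]
scene capblob [373, 205, 4, 4, 4] [[-0.1727, 0.154, 0.024], [-0.1289, 0.1364, 0.06], [-0.0803, 0.1169, 0.1]]
scene foot [241. 323.] 0.76 [[-0.0631, 0.0056, 0.024], [-0.0255, -0.0037, 0.06]]
scene foot [192. 197.] 0.7 [[-0.2714, -0.283, 0.024], [-0.2221, -0.2761, 0.06]]
scene tr 0.64 [304. 201. 333. 245.] [[-0.1644, -0.0449], [-0.1985, 0.0174], [-0.0411, 0.0311], [-0.0152, -0.0245]]
scene tr 0.63 [194. 178. 245. 205.] [[-0.2879, -0.2906], [-0.2949, -0.1635], [-0.1899, -0.1617], [-0.1846, -0.2793]]
scene tr 0.17 [278. 231. 305. 273.] [[-0.0752, -0.0962], [-0.0699, -0.0394], [0.047, -0.0559], [0.0422, -0.1071]]
wrist capblob [268, 187, 30, 23, 536] [[-0.183, -0.0051, 0.024], [-0.1735, -0.0049, 0.06], [-0.1631, -0.0047, 0.1]]
wrist capblob [146, 149, 6, 4, 11] [[-0.1239, 0.1532, 0.024], [-0.1195, 0.1397, 0.06], [-0.1147, 0.1
[... 288 characters left out ...]
ot [ 17. 421.] 0.56 [[0.0197, -0.1527, 0.024], [0.0116, -0.1398, 0.06]]
wrist tr 0.73 [248. 101. 302. 210.] [[-0.0719, 0.0327], [-0.0667, -0.0145], [-0.1874, -0.0301], [-0.1936, 0.0213]]
wrist tr 0.72 [401. 238. 508. 278.] [[-0.2398, -0.1421], [-0.2076, -0.2668], [-0.2498, -0.2849], [-0.2834, -0.1563]]
wrist tr 0.35 [400.   2. 482.  39.] [[0.0294, -0.1207], [0.0315, -0.2057], [-0.0033, -0.2104], [-0.0051, -0.1234]]
row_bottle1 [(array([ 0.0252, -0.1623,  0.004 ]), 0.93), (array([0.0226, 0.0847, 0.004 ]), 0.76), (array([-0.1437,  0.1514,  0.004 ]), 0.63), (array([0.0293, 0.1625, 0.004 ]), 0.59)]
bottle_green [(array([ 0.0303, -0.0813,  0.004 ]), 0.69), (array([0.0224, 0.0836, 0.004 ]), 0.63)]
```

Purple came down on the desk with its foot facing the rack: foot at (-69, 9), cap at (-183, -5), 7° off the rack axis. I'll re-grip at the flat upper body, where the flats can't squeeze out.

Call:
send_rows([
  [[-0.016, 0, -0.25, 0.081], [-0.016, 0, -0.5, 0.081], [-0.016, 0, -0.8, 0.081], [-0.016, 0, -0.95, 0.081], [-0.016, 0, -0.95, 0.081]],
], jaw=1)

```text
clock: 36.3
tool_pos: [0.4737, 0.0573, 0.0723]
orientation: [179.8, 0.3, 2.7]
force: [-0.2, -0.3, 1.3]
opening: 0.0879
gripper_force: 0.0
```

Call:
send_rows([
  [[0, 0, -0.2, 0], [0, 0, -0.35, 0], [0, 0, -0.35, 0]],
])

```text
clock: 36.67
tool_pos: [0.4751, 0.058, 0.0043]
orientation: [179.9, 0.1, 2.7]
force: [0.6, 0.4, 0.1]
opening: 0.0874
gripper_force: 0.0
```

Call:
send_rows([
  [[0, 0, 0, 0], [0, 0, 0, 0], [0, 0, 0, 0], [0, 0, 0, 0], [0, 0, 0, 0], [0, 0, 0, 0]],
], jaw=0.35)

```text
clock: 37.42
tool_pos: [0.4756, 0.0585, 0.005]
orientation: [-180.0, -0.0, 2.7]
force: [-2.3, 1.9, 5.5]
opening: 0.0478
gripper_force: 30.0
```

Call:
send_rows([
  [[0, 0, 0.1, -0.04], [0, 0, 0.23, -0.081], [0, 0, 0.23, -0.081], [0.04, -0.003, 0.23, -0.081], [0.07, -0.005, 0.23, -0.081], [0.09, -0.006, 0.24, -0.081], [0.1, -0.007, 0.26, -0.081], [0.1, -0.007, 0.26, -0.081]],
])

```text
clock: 38.42
tool_pos: [0.493, 0.0562, 0.0552]
orientation: [179.9, 0.3, -4.3]
force: [-5.4, 1.1, -2.4]
opening: 0.048
gripper_force: 30.0
```

```bash
sed -i 's/\.112\*a/.087*a/g' pm.py; python3 pm.py
```

```text
rack [-0.1377 -0.0034  0.0552] f [-5.4  1.1 -2.4] op 0.048 38.425
scene [(0.93, array([198., 178., 247., 207.])), (0.75, array([302., 188., 331., 230.])), (0.63, array([ 70., 188., 122., 280.]))]
spot [(array([194., 195.]), 0.79), (array([232., 318.]), 0.78)]
0 foot rc [228. 321.] box [304. 194.] [334. 237.]
20 foot rc [237. 320.] box [304. 196.] [333. 242.]
40 foot rc [241. 318.] box [303. 200.] [331. 242.]
60 foot rc [240. 316.] box [303. 200.] [328. 243.]
80 foot rc [235. 314.] box [302. 197.] [327. 241.]
90 foot rc [231. 313.] box [302. 196.] [327. 239.]
```

Call:
send_rows([
  [[0.018, -0.001, 0.02, 0], [0.028, -0.002, 0.045, 0], [0.043, -0.003, 0.08, 0], [0.058, -0.004, 0.115, 0], [0.078, -0.006, 0.148, 0], [0.1, -0.007, 0.178, 0], [0.1, -0.007, 0.178, 0]],
])

```text
clock: 39.45
tool_pos: [0.5159, 0.0555, 0.0929]
orientation: [-180.0, -0.0, -4.2]
force: [-4.4, 0.4, 2.2]
opening: 0.0478
gripper_force: 30.0
```

```bash
python3 pm.py
```

```text
rack [-0.1148 -0.0024  0.0929] f [-4.4  0.4  2.2] op 0.0478 39.45
scene [(0.76, array([303., 174., 331., 234.])), (0.59, array([195., 176., 245., 205.]))]
spot [(array([193., 196.]), 0.94), (array([226., 320.]), 0.57), (array([275., 363.]), 0.37)]
0 foot rc [221. 325.] box [307. 186.] [338. 231.]
20 foot rc [231. 324.] box [306. 189.] [337. 237.]
40 foot rc [235. 322.] box [306. 192.] [335. 237.]
60 foot rc [234. 319.] box [306. 193.] [332. 238.]
80 foot rc [229. 317.] box [305. 190.] [331. 236.]
90 foot rc [226. 316.] box [304. 188.] [331. 233.]
```

Call:
send_rows([
  [[0.022, -0.002, 0.03, 0], [0.045, -0.003, 0.055, 0], [0.075, -0.005, 0.08, 0], [0.105, -0.008, 0.1, 0], [0.105, -0.008, 0.1, 0]],
])

```text
clock: 40.22
tool_pos: [0.5372, 0.054, 0.1125]
orientation: [-180.0, -0.0, -4.2]
force: [-0.9, 1.0, -1.8]
opening: 0.0477
gripper_force: 30.0
```

```bash
python3 pm.py; python3 - <<'E'
from meas import *
print(box("scene",(130,60,20),(165,255,255),(150,260,285,350),3))
T=ctrl.get_obs(); G=rk(T["tool_pos"])+[0,0,.0188]
for ph in(20,30,40,50,60): print(ph,capbox("scene",G[0],G[2],G[1],np.radians(90-ph),.087))
E
```

```text
rack [-0.0935 -0.0023  0.1125] f [-0.9  1.  -1.8] op 0.0477 40.225
scene [(0.72, array([196., 175., 243., 206.])), (0.61, array([306., 174., 338., 233.]))]
spot [(array([230., 325.]), 0.7), (array([194., 196.]), 0.63)]
0 foot rc [221. 328.] box [308. 184.] [341. 231.]
20 foot rc [230. 326.] box [308. 187.] [340. 237.]
40 foot rc [235. 324.] box [308. 191.] [338. 237.]
60 foot rc [234. 321.] box [307. 192.] [335. 238.]
80 foot rc [229. 319.] box [307. 188.] [334. 236.]
90 foot rc [225. 318.] box [306. 187.] [334. 233.]
(np.int64(310), np.int64(173), np.int64(333), np.int64(183))
20 [309.8 175.  327.1 193.9]
30 [310.1 174.6 327.3 192.3]
40 [310.5 174.8 327.5 190.7]
50 [310.9 175.5 327.7 189.3]
60 [311.4 175.7 327.9 189.6]
```

```bash
cat > wm.py <<'E'
from meas import *
import sys
L=.087; T=ctrl.get_obs(); g=rk(T["tool_pos"])+[0,0,.0188]; ctrl.snapshot("wrist")
print(g,[(round(x["conf"],2),np.round(x["bbox"])) for x in ctrl.trace("bottle_purple","wrist")[:3]],[(np.round(x["pixel"]),round(x["conf"],2)) for x in ctrl.spot_point("bottle_purple","wrist")[:2]])
for ph in map(int,sys.argv[1:]):
    th=np.radians(90-ph); a=np.array([-np.sin(th),0,np.cos(th)]);n=np.array([np.cos(th),0,np.sin(th)])
    P=np.array([g-L*a+s*a+u*n+np.array([0,v,0]) for s in(0,.088) for u in(-.024,.024) for v in(-.024,.024)]); p=proj("wrist",world(P)); print(ph,"foot",proj("wrist",world(g-L*a))[0][::-1].round(),"box",p.min(0).round(),p.max(0).round())
E
python3 wm.py 0 10 20 30 40 50 60 70
```

```text
[-0.0946 -0.0026  0.1308] [(0.78, array([228., 102., 337., 361.])), (0.46, array([526., 346., 537., 359.]))] [(array([117., 281.]), 0.76)]
0 foot [ 85. 280.] box [213.  82.] [346. 299.]
10 foot [ 90. 280.] box [220.  77.] [340. 290.]
20 foot [ 99. 280.] box [224.  79.] [336. 280.]
30 foot [112. 280.] box [224.  87.] [336. 276.]
40 foot [127. 280.] box [224.  99.] [335. 284.]
50 foot [143. 280.] box [225. 113.] [335. 291.]
60 foot [161. 280.] box [226. 130.] [334. 298.]
70 foot [179. 280.] box [227. 148.] [333. 304.]
```

The wrist view gives about 40° of tilt. Now over the rail and down behind it, then against the strip.

Call:
send_rows([
  [[0, 0, 0.08, 0], [0.05, -0.003, 0.09, 0], [0.2, -0.008, 0.09, 0], [0.295, -0.014, 0.05, 0], [0.295, -0.014, -0.1, 0], [0.295, -0.014, -0.2, 0], [0.295, -0.014, -0.2, 0]],
])

```text
clock: 41.45
tool_pos: [0.5941, 0.0504, 0.0699]
orientation: [179.9, 0.2, -4.3]
force: [0.2, -0.2, -1.3]
opening: 0.0479
gripper_force: 30.0
```

```bash
python3 wm.py 30 40 50 60; python3 -c "
from plant import ctrl;o=ctrl.get_obs();print(o['force'].round(1),o['clock'])"
```

```text
[-0.0364 -0.0017  0.0887] [(0.79, array([225., 103., 337., 362.]))] [(array([120., 279.]), 0.73)]
30 foot [115. 282.] box [227.  91.] [337. 277.]
40 foot [129. 282.] box [227. 103.] [336. 284.]
50 foot [146. 282.] box [228. 117.] [336. 291.]
60 foot [163. 282.] box [229. 133.] [335. 298.]
[ 0.1 -0.1 -1.2] 41.6
```

Call:
send_rows([
  [[0.03, -0.002, 0, 0], [0.06, -0.004, 0.003, 0], [0.09, -0.006, 0.008, 0], [0.12, -0.009, 0.015, 0], [0.15, -0.011, 0.025, 0], [0.18, -0.013, 0.032, 0], [0.21, -0.015, 0.035, 0], [0.21, -0.015, 0.035, 0]],
])

```text
clock: 42.6
tool_pos: [0.6295, 0.048, 0.0795]
orientation: [179.9, 0.8, -4.3]
force: [-31.7, 8.0, 24.7]
opening: 0.0477
gripper_force: 30.1
```

```bash
python3 wm.py 40 50 60 70 80 90; python3 -c "
from plant import ctrl;o=ctrl.get_obs();print(o['force'].round(1),o['clock'])"
```

```text
[-0.001  -0.0016  0.0983] [(0.66, array([226., 125., 335., 363.]))] [(array([143., 278.]), 0.72)]
40 foot [126. 280.] box [224.  98.] [335. 283.]
50 foot [142. 280.] box [225. 113.] [335. 291.]
60 foot [160. 280.] box [225. 129.] [334. 298.]
70 foot [178. 280.] box [226. 147.] [333. 304.]
80 foot [197. 280.] box [228. 165.] [332. 310.]
90 foot [217. 280.] box [229. 185.] [331. 315.]
[-30.7   8.7  23.4] 42.75
```

Call:
send_rows([
  [[0, 0, 0.02, 0], [0, 0, 0.04, 0], [0, 0, 0.06, 0], [0.02, -0.001, 0.07, 0], [0.02, -0.001, 0.07, 0]],
])

```text
clock: 43.38
tool_pos: [0.6407, 0.048, 0.0934]
orientation: [180.0, 0.1, -4.2]
force: [-6.5, 2.8, 3.0]
opening: 0.048
gripper_force: 30.0
```

```bash
python3 wm.py 50 60 70 80 90; python3 -c "
from plant import ctrl;o=ctrl.get_obs();print(o['force'].round(1),o['clock'])"
```

```text
[ 0.0102 -0.0008  0.1122] [(0.57, array([227., 130., 336., 360.]))] [(array([148., 279.]), 0.79)]
50 foot [143. 280.] box [225. 113.] [335. 291.]
60 foot [160. 280.] box [225. 129.] [334. 298.]
70 foot [179. 280.] box [226. 147.] [333. 304.]
80 foot [198. 280.] box [228. 166.] [332. 310.]
90 foot [218. 280.] box [229. 185.] [331. 315.]
[-6.6  1.9  2.6] 43.525
```

The foot has ridden over the strip's top. I'll back off, go in lower, then rotate along the arc about the strip contact.

Call:
send_rows([
  [[-0.08, 0.006, 0, 0], [-0.165, 0.012, 0, 0], [-0.165, 0.012, -0.05, 0], [-0.165, 0.012, -0.125, 0], [-0.165, 0.012, -0.125, 0]],
])

```text
clock: 44.15
tool_pos: [0.6075, 0.0499, 0.0662]
orientation: [179.9, 0.2, -4.2]
force: [-0.1, -0.8, -1.7]
opening: 0.0479
gripper_force: 30.0
```

```bash
sed -i 's/L=.087/L=.078/' wm.py; python3 wm.py 40 45 50 55 60; python3 -c "
from plant import ctrl;o=ctrl.get_obs();print(o['force'].round(1),o['clock'])"
```

```text
[-0.0231 -0.0013  0.085 ] [(0.87, array([227., 132., 335., 362.]))] [(array([150., 280.]), 0.97)]
40 foot [141. 281.] box [224. 115.] [337. 300.]
45 foot [148. 281.] box [224. 120.] [337. 304.]
50 foot [155. 281.] box [225. 126.] [337. 307.]
55 foot [163. 281.] box [225. 133.] [337. 310.]
60 foot [171. 281.] box [225. 140.] [336. 313.]
[-0.3  0.3 -2.3] 44.3
```

Call:
send_rows([
  [[0.045, -0.003, 0, 0], [0.075, -0.005, 0.01, 0], [0.095, -0.007, 0.04, 0], [0.115, -0.008, 0.068, 0], [0.142, -0.01, 0.092, 0], [0.17, -0.012, 0.115, 0], [0.2, -0.014, 0.135, 0], [0.2, -0.014, 0.135, 0]],
])

```text
clock: 45.3
tool_pos: [0.6471, 0.0472, 0.0952]
orientation: [180.0, 0.2, -4.3]
force: [-6.5, -0.2, 2.1]
opening: 0.0478
gripper_force: 30.0
```

```bash
python3 wm.py 50 60 70 80 90; python3 -c "
from plant import ctrl;o=ctrl.get_obs();print(o['force'].round(1),o['clock'])"
```

```text
[ 0.0166 -0.0011  0.114 ] [(0.67, array([226., 140., 337., 362.]))] [(array([163., 282.]), 0.77)]
50 foot [153. 280.] box [223. 124.] [336. 307.]
60 foot [169. 280.] box [223. 138.] [336. 313.]
70 foot [186. 280.] box [224. 154.] [335. 318.]
80 foot [203. 280.] box [225. 171.] [334. 322.]
90 foot [222. 280.] box [226. 188.] [333. 325.]
[-4.3 -1.   1.8] 45.45
```

Call:
send_rows([
  [[-0.08, 0.006, 0.01, 0], [-0.165, 0.012, 0, 0], [-0.165, 0.012, -0.07, 0], [-0.165, 0.012, -0.13, 0], [-0.165, 0.012, -0.13, 0]],
])

```text
clock: 46.08
tool_pos: [0.6148, 0.0497, 0.0677]
orientation: [179.9, 0.1, -4.2]
force: [0.4, -0.2, -1.4]
opening: 0.0477
gripper_force: 30.0
```

Call:
send_rows([
  [[0.04, -0.003, 0, 0], [0.07, -0.005, 0.005, 0], [0.09, -0.006, 0.015, 0], [0.11, -0.008, 0.025, 0], [0.13, -0.009, 0.035, 0], [0.15, -0.011, 0.042, 0], [0.15, -0.011, 0.042, 0]],
])

```text
clock: 46.95
tool_pos: [0.6424, 0.0469, 0.0774]
orientation: [179.9, 0.4, -4.3]
force: [-11.4, 1.1, 5.1]
opening: 0.0479
gripper_force: 30.0
```

```bash
python3 wm.py 60 70 80 90; python3 -c "
from plant import ctrl;o=ctrl.get_obs();print(o['force'].round(1),o['clock'])"
```

```text
[ 0.012  -0.0017  0.0962] [(0.59, array([226., 168., 334., 362.]))] [(array([192., 282.]), 0.68)]
60 foot [169. 280.] box [223. 138.] [336. 313.]
70 foot [186. 280.] box [224. 154.] [335. 318.]
80 foot [203. 280.] box [225. 170.] [335. 322.]
90 foot [221. 280.] box [226. 188.] [333. 325.]
[-11.3   1.6   5.5] 47.1
```

It's working: about 76° now. Pushing on to upright.

Call:
send_rows([
  [[0.025, -0.002, 0.006, 0], [0.05, -0.004, 0.012, 0], [0.075, -0.005, 0.014, 0], [0.1, -0.007, 0.014, 0], [0.115, -0.008, 0.014, 0], [0.115, -0.008, 0.014, 0]],
])

```text
clock: 47.85
tool_pos: [0.6672, 0.0456, 0.0802]
orientation: [179.9, 0.2, -4.3]
force: [-6.4, 0.2, 2.1]
opening: 0.048
gripper_force: 30.0
```

```bash
python3 wm.py 70 80 90 95; python3 -c "
from plant import ctrl;o=ctrl.get_obs();print(o['force'].round(1),o['clock'])"
```

```text
[ 0.0368 -0.0012  0.099 ] [(0.94, array([226., 208., 336., 362.]))] [(array([231., 280.]), 0.92)]
70 foot [186. 280.] box [224. 154.] [335. 318.]
80 foot [203. 280.] box [225. 170.] [334. 322.]
90 foot [221. 280.] box [226. 188.] [333. 325.]
95 foot [231. 280.] box [226. 197.] [333. 326.]
[-5.7 -0.4  1.9] 48.0
```

Call:
send_rows([
  [[-0.025, 0.002, 0, 0], [-0.05, 0.004, -0.01, 0], [-0.05, 0.004, -0.03, 0], [-0.05, 0.004, -0.05, 0], [-0.05, 0.004, -0.06, 0], [-0.05, 0.004, -0.065, 0], [-0.05, 0.004, -0.065, 0]],
])

```text
clock: 48.88
tool_pos: [0.6584, 0.0469, 0.0673]
orientation: [180.0, 0.0, -4.2]
force: [-0.3, -0.2, -1.7]
opening: 0.0477
gripper_force: 30.0
```

```bash
python3 wm.py 85 90 95; python3 - <<'E'
from meas import *
o=ctrl.get_obs();print(o['force'].round(1),o['clock']); ctrl.snapshot("scene")
print([(round(x["conf"],2),np.round(x["bbox"])) for x in ctrl.trace("bottle_purple","scene")[:3]],[(np.round(x["pixel"]),round(x["conf"],2)) for x in ctrl.spot_point("bottle_purple","scene")[:2]])
print("capbox",box("scene",(130,60,20),(165,255,255),(190,280,290,360),3)); 
for t in(-8,-4,0,4,8): print(t,upright(.027,-.001,np.radians(t)))
E
```

```text
[ 0.0279 -0.0005  0.0861] [(0.76, array([228., 207., 333., 362.]))] [(array([234., 280.]), 0.59)]
85 foot [213. 280.] box [225. 180.] [334. 324.]
90 foot [222. 280.] box [226. 189.] [333. 325.]
95 foot [231. 280.] box [227. 198.] [333. 326.]
[-0.1  0.2 -2. ] 49.025
[(0.82, array([198., 179., 243., 203.])), (0.8, array([312., 220., 342., 271.]))] [(array([194., 197.]), 0.92), (array([271., 327.]), 0.75)]
capbox (np.int64(323), np.int64(221), np.int64(337), np.int64(249))
-8 [323.  234.  342.4 256.6]
-4 [322.5 230.5 341.5 252.8]
0 [321.9 227.2 340.7 249.1]
4 [321.3 224.2 339.8 245.6]
8 [320.7 221.4 338.9 242.3]
```

Call:
send_rows([
  [[0, 0, -0.006, 0], [0, 0, -0.012, 0], [0, 0, -0.016, 0], [0, 0, -0.016, 0]],
])

```text
clock: 49.72
tool_pos: [0.6583, 0.0469, 0.0641]
orientation: [180.0, 0.0, -4.2]
force: [-0.6, 0.3, -2.0]
opening: 0.0478
gripper_force: 30.0
```

Call:
send_rows([
  [[0, 0, -0.005, 0], [0, 0, -0.008, 0], [0, 0, -0.008, 0]],
])

```text
clock: 50.1
tool_pos: [0.6583, 0.0469, 0.0626]
orientation: [180.0, 0.0, -4.2]
force: [-1.3, 0.3, -0.8]
opening: 0.0479
gripper_force: 30.0
```

Call:
send_rows([
  [[0, 0, -0.004, 0], [0, 0, -0.008, 0], [0, 0, -0.008, 0]],
])

```text
clock: 50.48
tool_pos: [0.6583, 0.0469, 0.061]
orientation: [180.0, 0.0, -4.2]
force: [-0.4, 0.1, -2.6]
opening: 0.0478
gripper_force: 30.0
```

Call:
send_rows([
  [[0, 0, -0.006, 0], [0, 0, -0.012, 0], [0, 0, -0.016, 0], [0, 0, -0.016, 0]],
])

```text
clock: 50.98
tool_pos: [0.6583, 0.0469, 0.0577]
orientation: [180.0, 0.0, -4.2]
force: [-0.6, -0.7, -2.2]
opening: 0.0475
gripper_force: 30.0
```

```bash
python3 - <<'E'
from meas import *
print(ctrl.get_obs()["clock"]); ctrl.snapshot("scene")
print([(round(x["conf"],2),np.round(x["bbox"])) for x in ctrl.trace("bottle_purple","scene")[:3]],[(np.round(x["bbox"])) for x in ctrl.trace("row_bottle1","scene")[:3]])
im=ctrl.snapshot("scene"); h=cv2.cvtColor(im,cv2.COLOR_RGB2HSV); m=cv2.inRange(h,(130,60,20),(165,255,255))
print([(r,int(np.where(m[r,305:350])[0].min())+305,int(np.where(m[r,305:350])[0].max())+305) for r in range(218,275,2) if (m[r,305:350]>0).sum()>2])
for z in(0,.005,.01,.015):
    print(z,capbox("scene",.028,.094+z,-.001,0,.09),proj("scene",world([[.052,-.001,.092+z],[.052,-.001,.06]])).round(0).tolist())
E
```

```text
50.975
[(0.79, array([194., 178., 244., 205.])), (0.67, array([315., 227., 340., 273.]))] [array([370., 175., 393., 226.]), array([234., 232., 262., 277.]), array([352., 224., 385., 271.])]
[(226, 322, 337), (228, 322, 337)]
0 [322.  227.5 340.8 249.5] [[333.0, 256.0], [331.0, 268.0]]
0.005 [322.2 225.6 341.1 247.6] [[333.0, 254.0], [331.0, 268.0]]
0.01 [322.3 223.6 341.3 245.7] [[333.0, 252.0], [331.0, 268.0]]
0.015 [322.5 221.6 341.6 243.8] [[333.0, 251.0], [331.0, 268.0]]
```

Call:
send_rows([
  [[0, 0, -0.007, 0], [0, 0, -0.014, 0], [0, 0, -0.014, 0]],
])

```text
clock: 51.55
tool_pos: [0.6583, 0.0469, 0.0549]
orientation: [180.0, 0.0, -4.2]
force: [0.2, 0.1, -1.5]
opening: 0.0474
gripper_force: 30.0
```

Call:
send_rows([
  [[0, 0, -0.007, 0], [0, 0, -0.014, 0], [0, 0, -0.014, 0]],
])

```text
clock: 51.92
tool_pos: [0.6585, 0.0469, 0.0523]
orientation: [180.0, -0.0, -4.2]
force: [-1.0, 1.0, -1.0]
opening: 0.0475
gripper_force: 30.0
```

Call:
send_rows([
  [[0, 0, -0.007, 0], [0, 0, -0.012, 0], [0, 0, -0.012, 0]],
])

```text
clock: 52.3
tool_pos: [0.6596, 0.0469, 0.0518]
orientation: [-180.0, -0.2, -4.2]
force: [-1.8, -1.0, 9.6]
opening: 0.0474
gripper_force: 30.0
```

Call:
send_rows([
  [[0, 0, 0.006, 0], [0, 0, 0.006, 0]],
])

```text
clock: 52.55
tool_pos: [0.6592, 0.0469, 0.0519]
orientation: [-180.0, -0.1, -4.2]
force: [0.5, -1.0, 5.6]
opening: 0.0475
gripper_force: 30.0
```

```bash
python3 - <<'E'
from meas import *
o=ctrl.get_obs();print(o["clock"],o["force"].round(1))
im=ctrl.snapshot("scene"); h=cv2.cvtColor(im,cv2.COLOR_RGB2HSV); m=cv2.inRange(h,(125,50,15),(170,255,255))
print([(r,int(np.where(m[r,305:350])[0].min())+305,int(np.where(m[r,305:350])[0].max())+305) for r in range(218,275,2) if (m[r,305:350]>0).sum()>2])
print([(np.round(x["bbox"])) for x in ctrl.trace("row_bottle1","scene")[:3]])
E
python3 wm.py 90
```

```text
52.55 [ 0.5 -1.   5.6]
[(228, 323, 337), (230, 321, 337), (232, 322, 332), (256, 319, 324)]
[array([238., 231., 262., 274.]), array([352., 223., 386., 271.]), array([389., 222., 428., 264.])]
[ 0.0288 -0.0005  0.0707] [(0.89, array([226., 209., 333., 364.]))] [(array([233., 279.]), 0.66)]
90 foot [222. 280.] box [226. 188.] [333. 325.]
```

The cap's top row (228) matches a standing bottle and the foot presses on the floor. Releasing.

Call:
send_rows([
  [[0, 0, 0.004, 0], [0, 0, 0.004, 0], [0, 0, 0.004, 0], [0, 0, 0.004, 0]],
], jaw=0.64)

```text
clock: 53.3
tool_pos: [0.6582, 0.047, 0.0516]
orientation: [180.0, 0.0, -4.2]
force: [0.3, 0.3, -0.6]
opening: 0.056
gripper_force: 0.0
```

Call:
send_rows([
  [[0, 0, 0.04, 0], [0, 0, 0.1, 0], [0, 0, 0.2, 0], [0, 0, 0.35, 0], [0, 0, 0.6, 0], [-0.3, 0.02, 0.8, 0], [-0.5, 0.03, 0.8, 0], [-0.5, 0.03, 0.8, 0]],
])

```text
clock: 54.3
tool_pos: [0.5564, 0.0531, 0.2149]
orientation: [-179.9, -0.2, -4.2]
force: [0.9, 0.5, -0.5]
opening: 0.0563
gripper_force: 0.0
```

```bash
python3 - <<'E'
from meas import *
o=ctrl.get_obs();print(o["clock"],o["tool_pos"])
cw=ctrl.calibration("wrist"); im=ctrl.snapshot("wrist"); h=cv2.cvtColor(im,cv2.COLOR_RGB2HSV)
for nm,lo,hi,z in(("pcap",(130,60,20),(165,255,255),.129),("gcap",(50,90,10),(74,255,255),.129)):
    n,l,s,ce=cv2.connectedComponentsWithStats(cv2.inRange(h,lo,hi)); i=np.argmax(s[1:,4])+1; print(nm,s[i].tolist(),rk(onz(ray(cw,ce[i][::-1]),z)))
for t in("bottle_purple","bottle_green","row_bottle1","note"): print(t,[(rk(onz(ray(cw,x["pixel"]),.004)),round(x["conf"],2)) for x in ctrl.spot_point(t,"wrist")[:4]])
E
```

```text
54.3 [0.55642806 0.05308094 0.21489197]
pcap [256, 47, 49, 53, 1849] [ 0.0262 -0.0014  0.129 ]
gcap [363, 41, 54, 52, 2113] [ 0.0316 -0.0778  0.129 ]
bottle_purple [(array([0.0275, 0.001 , 0.004 ]), 0.59), (array([-0.1434, -0.3299,  0.004 ]), 0.57)]
bottle_green [(array([ 0.0328, -0.0798,  0.004 ]), 0.78)]
row_bottle1 [(array([ 0.0294, -0.1616,  0.004 ]), 0.92), (array([-0.1428,  0.1508,  0.004 ]), 0.91), (array([0.0242, 0.1647, 0.004 ]), 0.73), (array([0.0219, 0.0858, 0.004 ]), 0.66)]
note []
```

```bash
python3 -c "
from plant import ctrl;print(ctrl.close_job())"
```

```text
the job is handed in; nothing more can be done
None
```

Handed in at about 55 s: the last wrist-camera measurement has green upright in its gap and purple upright on the note with the row still standing, but purple slipped from the grip onto the desk once on the way, and I re-gripped it and set it down in place.

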